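# Clamp the retort stand to the bench

## Robot

A 6-joint arm with a two-finger parallel gripper is mounted at the origin on the work surface. World frame = base frame: x ahead of the robot, y to its left, z up, the work surface at z = 0. Lengths are in m, angles in rad, forces in N, time in s.
With the tool pointing down it reaches from about 0.325 to 0.775 m from the base axis. Payload 5.5 kg.
Tool frame: the origin (TCP) lies midway between the tips of the shut fingers; the grasp point (between the pads) lies 19 mm behind it (arm.grip_depth is the distance from the TCP to the grasp point, in m); z points along the fingers, y is the line along which they close (so a half turn about z gives the same grasp; the last joint's range is limited). The gripper opens to 85 mm and grips with 20 to 120 N. Pads are 22 mm wide; open, the fingers measure 114 mm over their backs; the gripper's body (76 mm by 85 mm) begins 54 mm behind the grasp point. The pads swing forward as they close: fully open they stand 13 mm farther back than shut.
Start: joints at [1.145, 0.091, 1.231, -0, 1.82, -0.057], TCP at [0.216, 0.56, 0.231] pointing down, gripper open.
Joint ranges: [-2.87, 2.87], [-0.86, 2.18], [0.17, 2.46], [-1.51, 4.65], [0.06, 2.69], [-2.65, 2.65]. Speed limits (rad/s): [2.57, 2.57, 3.01, 3.14, 3.14, 3.14].

## Interface

Orientations are given as a rotation vector (axis times angle).
In Python, from rig import arm gives the robot as it stands.
- The arm moves only by the tool apply_moves, never from a script. Its argument "series" is a list of rows, each a list of 6 numbers: the shift along the tool's x, y, z in m, then the turn, a rotation vector about the tool's x, y, z in rad. A call has 1 to 20 rows; each row is the pose to reach, as a shift and turn from the pose commanded when the call began, along the tool's axes at that moment; what a row does not reach only later rows make up. A row lasts 1/10 s, in which the tool goes at most 50 mm and 8.59 degrees, less where a joint would pass 70% of its speed; a pose out of reach is approached as far as the arm can. A call with a gripper value outside its range is refused whole. "gripper" is the opening, from 0 (shut) to 1 (fully open), set as the call begins (left out, the last holds). The fingers move at their own pace and stop on an object; the grip force is fixed at half the most. Time passes only in rows, so rows that repeat a pose let the fingers close. It gives the time, the measured TCP pose, the force, the opening and the grip force at its end, in the units of the state.
- arm.observe(): the state, without advancing time (a new reading comes with each control period).
- arm.snapshot(name): name is "side" or "top"; returns (picture, depth): 420x560x3 uint8, blue, green, red; 420x560 float32, m along the optical axis (not along the pixel's ray), 0 where there is no reading.
- arm.calibration(name): a dict with "intrinsics" (3x3 intrinsics, pixels), "rvec" (rotation vector, rad) and "tvec" (3), from world to camera coordinates, as OpenCV has them. Camera axes: x right, y down, z forward; pixel columns grow to the right and rows downward; lengths in m; the calibration is good to about 2 mm. A picture is of the moment at which its call begins. calibration takes no time and is no camera call.
- arm.job_done(): hands the job in; it is judged then, once.
Trained networks look in the newest picture that a camera, given by its name, has taken for a name from the list of things; names that differ only in an ending like _2 or _b are one class to them, and where a whole thing is asked for, a point or a joint stands for the part that bears it (a point fixed in the world has none). Each returns a list of dicts, best first, with "conf" (0 to 1); they miss things now and then, are a little off and sometimes report something else, mostly with a low value. They report only what shows in the picture. A call takes as long as a camera call. They do not tell look-alikes from the thing itself.
- arm.search_frame(camera, name): "extent" ([left, top, right, bottom] in pixels, round what is visible of it).
- arm.regions_of(camera, name): "mask" (420x560 bool, what is visible of it) and "extent" ([left, top, right, bottom] in pixels, round what is visible of it).
- arm.spot_point(camera, name): "location" ([column, row] in pixels: a listed point, or the origin of a listed thing).
The state is a dict: "time": time; "joint_pos": joint angles; "dq": joint speeds; "joint_torque": joint torques, N m; "tool_pos": TCP position; "eef_rot": TCP orientation; "ft_force": force on the tool from outside, world axes, zero at the start; "torque": the same for the moment, N m; "finger_gap": opening from 0.0 (shut) to 1.0 (fully open); "gripper_force": force on a finger pad.
Only numpy, scipy, OpenCV 4.12 (cv2) and the standard library are available. Lean on these libraries where they do the work, as an engineer would, in place of code of your own. Each camera call takes 0.05 s, during which the arm holds its last target. There are 200 camera calls.

## Task

The retort stand is about to carry a heavy load, so clamp its base plate down to the bench with the F-clamp that is bolted there: push the free jaw down its bar until the foot bears on the plate, press it home with about 15 N so that it cocks and grips the bar, let go of it, and only then screw the T-bar clockwise until it is firm, its end taking about 6 N of push, and leave go. Do not overtighten it, do not shift the stand, and leave the other things on the bench alone.

Things in the scene. Friction and masses are not known exactly. Their poses are not given: they have to be found in the camera images.
- clamp: hold-down F-clamp bolted to the bench. Origin: on the axis of its upright flat steel bar (30 x 12 mm, its top 138 mm above the bench), at bench level. Its -x axis points from the bar along the jaw's arm to the screw, 115 mm in front of the bar; z up. A 12 mm high bolted flange lies behind the bar (+x)
- jaw_top (a point): the place to push the free jaw down: on the flat top of the jaw's arm, 38 mm in front (-x) of the bar's axis. The arm is 14 mm wide, 24 mm deep and runs level from the bar to the screw. Its sleeve round the bar is 45 mm long (x), 26 mm wide, 70 mm tall and rises 13 mm above the arm's top. Pushed far out near the screw the jaw jams instead of sliding
- tbar_mid (a point): middle of the T-bar handle, on the screw's axis: a round steel bar 100 mm long (50 mm to each side, ball ends 14 mm thick) and 10 mm thick, level along this point's x axis, 34 mm above the arm's top; a round head 19 mm thick, 22 mm high at its middle. Turned clockwise seen from above it tightens, sinking 5 mm per turn
- foot_pad (a point): centre of the underside of the clamp's foot, a round rubber-capped pad 32 mm across that does not turn, on the screw's axis, 64 to 69 mm below the arm's top: it is a stiff push fit on the spindle, may stand up to 5 mm proud and is forced home at about 20 N while the screw is tightened; how much differs each time. It starts 14 to 43 mm above the plate
- pad: that rubber-capped foot itself (origin on the screw's axis 42 mm above the underside)
- stand: retort stand, 2.4 kg: a flat iron base plate 160 mm (x) by 250 mm (y), 12 mm thick, lying on the bench with its -y end under the clamp's foot; origin at the plate's centre on the bench. A rod 12 mm thick and 400 mm high stands on it 100 mm to +y of the origin, with a holder near its top pointing to +y
- beaker: glass beaker 68 mm wide and 90 mm high beside the clamp; to be left alone. Origin: centre of its underside
- small_beaker: glass beaker 50 mm wide and 62 mm high; to be left alone. Origin: centre of its underside
- boss: spare metal boss head, 60 mm long and 26 mm high, on the bench; to be left alone. Origin: its underside
- weight: brass weight 38 mm wide and 52 mm high standing on the stand's plate; to be left alone. Origin: centre of its underside
- jaw (a joint): height of the jaw on its bar, m, growing upward; the foot meets the plate at about 0 to 0.005. Left alone the jaw droops slightly and stays put by friction. Pushed at its marked place it slides down at about 3 to 7 N; once the foot is on the plate, 14 to 20 N of push makes the arm tip up by a few degrees and bite on the bar, where it stays; merely resting on the plate it has not bitten
- tbar (a joint): turn of the T-bar, rad, growing clockwise (tightening); starts between 0.3 and 0.9. It turns at about 0.03 N m until the foot is forced home, up to a turn or more; then the torque climbs with the clamping force, 0.005 N m per newton beyond 20 N: 0.24 N m, which is 6 N pushed 40 mm from the axis, is firm (about 65 N). It does not unscrew by itself
Not all that is in view belongs to the job. What is shaped like the clamp but blue or pink is not meant.

How it is judged:
By the outcome, as a careful person would: the job done as asked, in the order asked, and still so for the second after the job is handed in, with the robot touching nothing.
It also fails if it takes over 67 s, if anything falls off the work surface, if the arm or the gripper's body presses on something with over 40 N, if the wrist force passes 120 N, or if a joint passes its speed limit or range.

## Working session

There is one attempt and no reset: what is moved stays moved. The work goes in short steps, Python scripts to look and compute and a tool call to move; the robot and the scene stay as the last step left them, time stands still between calls to the robot, and variables do not carry over. Pictures are saved under pics/ and viewed, at most 10 in all, crops included, and the job is handed in when it is done.

Besides the shell and the picture viewer there is one more tool, called after "Request:" as name([rows], argument=value, ...), one row to a line, values as JSON. apply_moves: Moves the arm, as the interface text tells. Its arguments: {"type":"object","properties":{"series":{"type":"array","items":{"type":"array","items":{"type":"number"}}},"gripper":{"type":"number"}},"required":["series"]}

```bash
mkdir -p pics; ls
cat > h.py <<'E'
import numpy as np, cv2
from rig import arm
def cal(c):
    k=arm.calibration(c); R=cv2.Rodrigues(np.array(k["rvec"],float))[0]
    return np.array(k["intrinsics"],float),R,np.array(k["tvec"],float).ravel()
def ray(c,px):
    K,R,t=cal(c); d=R.T@np.linalg.solve(K,[px[0],px[1],1.]); return -R.T@t,d
def atz(c,px,z):
    o,d=ray(c,px); return o+d*(z-o[2])/d[2]
def pts(c,depth):
    K,R,t=cal(c); v,u=np.indices(depth.shape)
    P=np.stack([(u-K[0,2])/K[0,0]*depth,(v-K[1,2])/K[1,1]*depth,depth],-1)
    return (P-t)@R
def proj(c,p):
    K,R,t=cal(c); q=K@(R@np.array(p,float)+t); return q[:2]/q[2]
E
python3 - <<'E'
from h import *
im={}
for c in("side","top"):
    p,d=arm.snapshot(c); cv2.imwrite(f"pics/{c}0.png",p); W=pts(c,d); np.save(f"{c}0.npy",W)
    for n in("clamp","jaw_top","tbar_mid","foot_pad","stand","beaker"):
        for r in arm.spot_point(c,n)[:4]:
            l=np.array(r["location"]); i=np.clip(l.round().astype(int),0,[559,419]); print(c,n,l.round(1),round(r["conf"],2),W[i[1],i[0]].round(3))
s=arm.observe();print(s)
E
```

```text
pics
side clamp [173.6 223.8] 0.79 [0.385 0.078 0.014]
side clamp [173.1 373.3] 0.63 [ 0.359 -0.244  0.027]
side clamp [350.6 263.6] 0.59 [ 0.685 -0.098  0.017]
side jaw_top [151.3 207.9] 0.61 [0.35  0.074 0.068]
side jaw_top [135.7 355. ] 0.58 [ 0.303 -0.184 -0.001]
side jaw_top [333.9 228.2] 0.57 [ 0.65  -0.085  0.104]
side tbar_mid [ 74.7 366.1] 0.73 [ 0.248 -0.26   0.121]
side tbar_mid [ 97.6 199.2] 0.7 [0.267 0.062 0.118]
side tbar_mid [291.2 221.2] 0.58 [ 0.574 -0.088  0.141]
side foot_pad [348.9 263.7] 0.75 [ 0.682 -0.095  0.014]
side foot_pad [113.2 238.1] 0.62 [0.272 0.057 0.023]
side foot_pad [288.4 259.4] 0.57 [ 0.571 -0.086  0.047]
side foot_pad [ 93.9 402.3] 0.47 [ 0.249 -0.264  0.03 ]
side stand [283.8 238.9] 0.67 [ 0.564 -0.083  0.096]
side beaker [318.6 373.2] 0.92 [ 0.561 -0.307  0.056]
side beaker [289.7 242.7] 0.66 [ 0.572 -0.092  0.094]
side beaker [334.6 228.6] 0.43 [ 0.651 -0.087  0.104]
top clamp [311.1 156.9] 0.9 [ 0.678 -0.08   0.122]
top clamp [243.1 285.6] 0.6 [0.395 0.08  0.092]
top clamp [378.2 293.7] 0.58 [ 0.368 -0.224  0.082]
top jaw_top [240.  304.2] 
[... 590 characters left out ...]
[ 0.578 -0.275  0.006]
{'time': 0.7, 'joint_pos': array([ 1.14529738e+00,  9.10923789e-02,  1.23066476e+00, -8.12425933e-06,
        1.81980773e+00, -5.67399934e-02]), 'dq': array([-0.0004315 ,  0.00094393, -0.00193569,  0.00049109,  0.0001533 ,
       -0.0018737 ]), 'joint_torque': array([-7.07132876e-04, -4.58283234e+01, -4.18003213e+01,  4.58177658e-05,
       -1.35856940e-04, -1.74401669e-05]), 'tool_pos': array([0.21631001, 0.55967397, 0.23129969]), 'eef_rot': array([5.75969282e-01, 3.08832869e+00, 3.94176833e-05]), 'ft_force': array([ 0.96703299, -1.24104746,  0.33837936]), 'torque': array([-0.05380501, -0.06305443,  0.00273234]), 'gripper_force': 0.0, 'finger_gap': 1.0023112641950125}
```

```bash
python3 -c "
import cv2;a=cv2.imread('pics/side0.png');b=cv2.imread('pics/top0.png')
cv2.imwrite('pics/a.png',cv2.resize(a,(800,600)));cv2.imwrite('pics/b.png',cv2.resize(b,(800,600)))"
```

```text
(no output)
```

View pics/a.png

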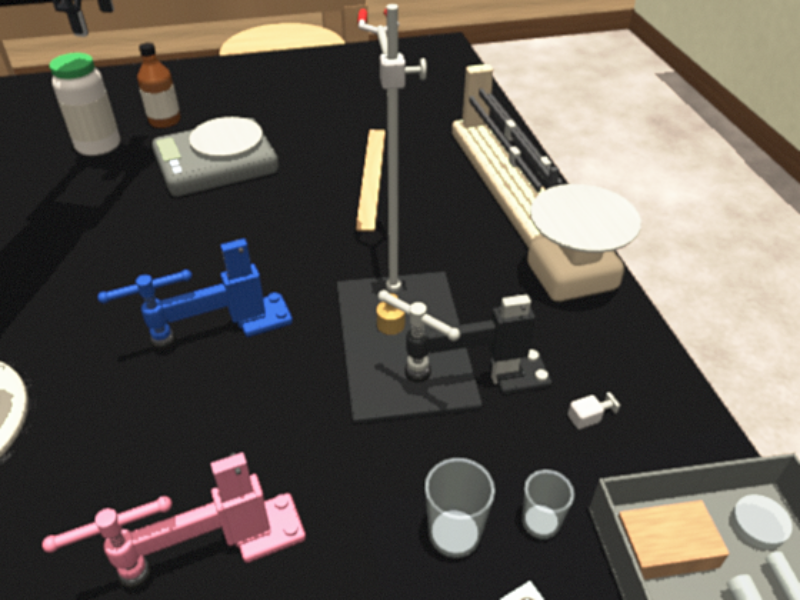

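View pics/b.png

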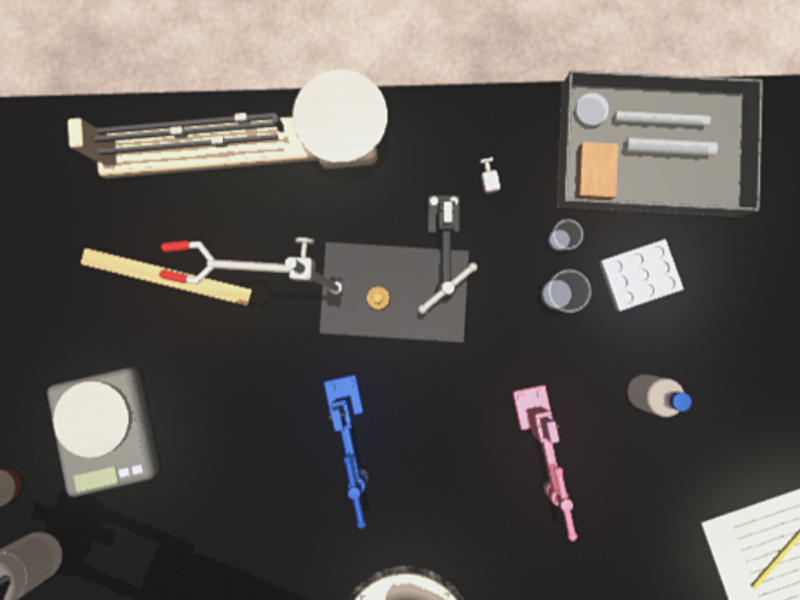

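Which is which: blue clamp (side ~97,199; top 245,345), pink clamp (side ~75,366; top 393,351), and dark steel clamp with its foot over the stand's plate (side ~291,221; top 313,201). The dark one is the clamp. Next I measure it closely.

Run:
```python
from h import *
b=cv2.imread('pics/top0.png'); T=np.load('top0.npy');S=np.load('side0.npy')
cv2.imwrite('pics/c.png',cv2.resize(b[120:260,215:345],(650,700))[:600])
for nm,W in(("top",T),("side",S)):
    x,y,z=W[...,0],W[...,1],W[...,2]
    reg=(x>.45)&(x<.75)&(y>-.2)&(y<.15)
    print(nm)
    def st(l,m):
        m=m&reg
        if m.sum(): P=W[m];print(l,m.sum(),P.mean(0).round(4),P.min(0).round(3),P.max(0).round(3))
    st("plate",(z>.005)&(z<.02)&(y<.12)&(x<.68))
    st("bartop",(x>.665)&(z>.128)&(z<.145))
    st("armtop",(x>.61)&(x<.655)&(abs(y+.083)<.02)&(z>.085)&(z<.125))
    hm=reg&(z>.125)&(z<.175)&(x<.64)&(y<-.02)
    st("handle",hm); P=W[hm][:,:2]; c=P.mean(0); u,s,v=np.linalg.svd(P-c); t=(P-c)@v[0]; print("dir",v[0],"ang",np.degrees(np.arctan2(v[0][1],v[0][0])),"ends",c+v[0]*t.min(),c+v[0]*t.max())
    st("rod",(z>.2)&(z<.35)&(y>0))
    st("weight",(z>.03)&(z<.075)&(y>-.03)&(y<.04)&(x<.6))
    for yy in(-.083,): 
        m=reg&(abs(y+.083)<.006)&(z>.06)
        for xa in np.arange(.55,.71,.01):
            q=m&(abs(x-xa)<.005); 
            if q.sum(): print(round(xa,2),np.percentile(z[q],[10,50,90]).round(3))
```

```text
top
plate 5694 [0.5827 0.0033 0.0122] [ 0.45  -0.198  0.005] [0.68 0.12 0.02]
bartop 95 [ 0.696  -0.0843  0.1375] [ 0.68  -0.095  0.129] [ 0.71  -0.075  0.143]
armtop 139 [ 0.6322 -0.0814  0.1036] [ 0.61  -0.089  0.095] [ 0.655 -0.074  0.108]
handle 271 [ 0.579  -0.0797  0.1424] [ 0.543 -0.124  0.125] [ 0.617 -0.036  0.152]
dir [-0.62004037  0.78456991] ang 128.31908248095235 ends [ 0.61335785 -0.12313727] [ 0.54492944 -0.03655118]
rod 259 [0.5997 0.113  0.3268] [0.579 0.09  0.2  ] [0.629 0.149 0.35 ]
weight 159 [0.5721 0.0264 0.0487] [0.555 0.012 0.031] [0.591 0.039 0.066]
0.57 [0.103 0.125 0.149]
0.58 [0.147 0.148 0.15 ]
0.59 [0.103 0.123 0.148]
0.6 [0.102 0.104 0.106]
0.61 [0.102 0.105 0.107]
0.62 [0.102 0.104 0.106]
0.63 [0.102 0.105 0.107]
0.64 [0.103 0.105 0.106]
0.65 [0.103 0.105 0.107]
0.66 [0.104 0.106 0.108]
0.67 [0.105 0.107 0.119]
0.68 [0.116 0.12  0.139]
0.69 [0.118 0.139 0.14 ]
0.7 [0.127 0.138 0.14 ]
side
plate 6409 [ 0.5738 -0.0207  0.0112] [ 0.491 -0.129  0.005] [0.68 0.12 0.02]
bartop 180 [ 0.6927 -0.087   0.1351] [ 0.678 -0.096  0.128] [ 0.709 -0.074  0.14 ]
armtop 267 [ 0.6366 -0.0874  0.0976] [ 0.611 -0.092  0.085] [ 0.655 -0.075  0.107]
handle 495 [ 0.5775 -0.0857  0.1401] [ 0.541 -0.128  0.125] [ 0.614 -0.039  0.149]
dir [ 0.62073451 -0.78402084] ang -51.63020805938487 ends [ 0.54143462 -0.04006232] [ 0.6106976  -0.12754516]
rod 786 [0.5927 0.0964 0.2991] [0.577 0.087 0.2  ] [0.626 0.15  0.35 ]
weight 232 [0.5675 0.0205 0.0416] [0.552 0.007 0.03 ] [0.589 0.04  0.063]
0.56 [0.084 0.096 0.101]
0.57 [0.077 0.113 0.147]
0.58 [0.067 0.116 0.147]
0.59 [0.061 0.101 0.105]
0.6 [0.075 0.095 0.104]
0.61 [0.074 0.085 0.102]
0.62 [0.073 0.08  0.105]
0.63 [0.074 0.102 0.105]
0.64 [0.075 0.103 0.105]
0.65 [0.076 0.103 0.105]
0.66 [0.075 0.103 0.105]
0.67 [0.07  0.105 0.117]
0.68 [0.117 0.13  0.138]
0.69 [0.127 0.137 0.138]
0.7 [0.136 0.137 0.139]
```

View pics/c.png

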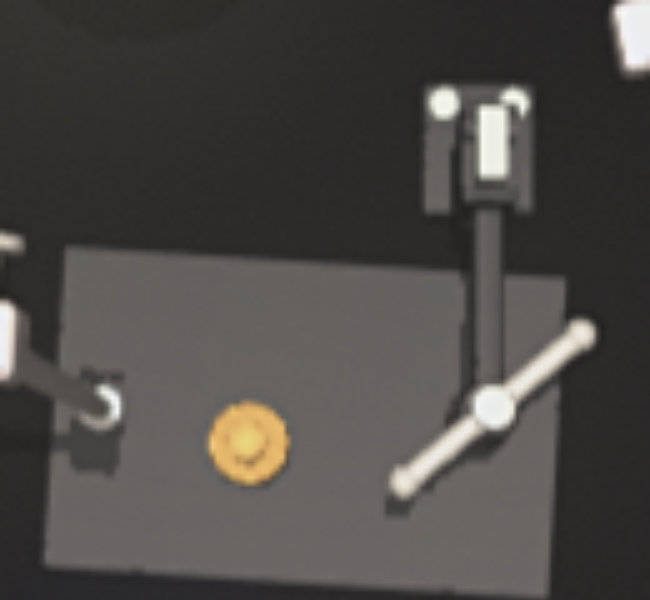

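The crop confirms it: bar top at (490,143), arm running down to the head at (493,407), T-bar from (403,483) to (582,333), all over the plate. Bar ≈ (0.694,-0.0855), screw ≈ (0.578,-0.082), arm top ≈ 0.104, handle ≈ 0.138. The sizes agree with the description.

```bash
cat >> h.py <<'E'
def rows(targets,yaw=None,p0=None,R0=None):
    """targets: list of (world xyz, tool-x heading rad) -> rows from current commanded pose"""
    s=arm.observe(); R=cv2.Rodrigues(np.array(s["eef_rot"]))[0] if R0 is None else R0
    p=np.array(s["tool_pos"]) if p0 is None else np.array(p0)
    out=[]
    for t,h in targets:
        x=np.array([np.cos(h),np.sin(h),0]); z=np.array([0,0,-1.]); Rt=np.c_[x,np.cross(z,x),z]
        out.append(list((R.T@(np.array(t)-p)).round(4))+list(cv2.Rodrigues(R.T@Rt)[0].ravel().round(3)))
    return out
E
python3 - <<'E'
from h import *
h=np.radians(178.3)
for r in rows([((.38,.2,.231),h),((.45,-.085,.22),h),((.655,-.0845,.19),h)]): print(r)
E
```

```text
[np.float64(-0.2823), np.float64(-0.2765), np.float64(0.0003), np.float64(0.0), np.float64(0.0), np.float64(-0.339)]
[np.float64(-0.4504), np.float64(-0.5171), np.float64(0.0113), np.float64(0.0), np.float64(0.0), np.float64(-0.339)]
[np.float64(-0.6414), np.float64(-0.4427), np.float64(0.0413), np.float64(0.0), np.float64(0.0), np.float64(-0.339)]
```

Request:
apply_moves([
  [-0.282,-0.277,0,0,0,-0.339],
  [-0.282,-0.277,0,0,0,-0.339],
  [-0.282,-0.277,0,0,0,-0.339],
  [-0.282,-0.277,0,0,0,-0.339],
  [-0.282,-0.277,0,0,0,-0.339],
  [-0.282,-0.277,0,0,0,-0.339],
  [-0.282,-0.277,0,0,0,-0.339],
  [-0.282,-0.277,0,0,0,-0.339],
  [-0.45,-0.517,0.01,0,0,-0.339],
  [-0.45,-0.517,0.01,0,0,-0.339],
  [-0.45,-0.517,0.01,0,0,-0.339],
  [-0.45,-0.517,0.01,0,0,-0.339],
  [-0.45,-0.517,0.01,0,0,-0.339],
  [-0.45,-0.517,0.01,0,0,-0.339],
  [-0.45,-0.517,0.01,0,0,-0.339],
  [-0.641,-0.443,0.041,0,0,-0.339],
  [-0.641,-0.443,0.041,0,0,-0.339],
  [-0.641,-0.443,0.041,0,0,-0.339],
  [-0.641,-0.443,0.041,0,0,-0.339],
  [-0.641,-0.443,0.041,0,0,-0.339],
], gripper=0)

```text
time: 2.7
tool_pos: [0.6571, -0.0834, 0.1827]
eef_rot: [-0.044, -3.132, -0.003]
ft_force: [-1.2, 0.5, -1.7]
finger_gap: 0.002
gripper_force: 0.0
```

Run:
```python
from h import *
p,d=arm.snapshot("side"); cv2.imwrite('pics/d.png',cv2.resize(p[80:300,200:440],(800,600)[:1]*0 or (654,600)))
s=arm.observe(); print(s["tool_pos"],s["eef_rot"],s["ft_force"],s["joint_pos"])
for q in[(.656,-.0845,.104),s["tool_pos"],(.578,-.082,.138)]: print((proj("side",q)-[200,80])*2.727)
```

```text
[ 0.65613134 -0.0834878   0.18457702] [-4.45604239e-02 -3.13384021e+00 -2.56718344e-03] [-2.07039022  1.02730131 -0.13829155] [-1.78197123e-01  2.61546119e-01  1.12310135e+00  4.10223329e-04
  1.76454746e+00 -1.72047969e+00]
[374.57326037 402.02169812]
[385.78466196 302.99603035]
[251.92625105 380.10900955]
```

View pics/d.png

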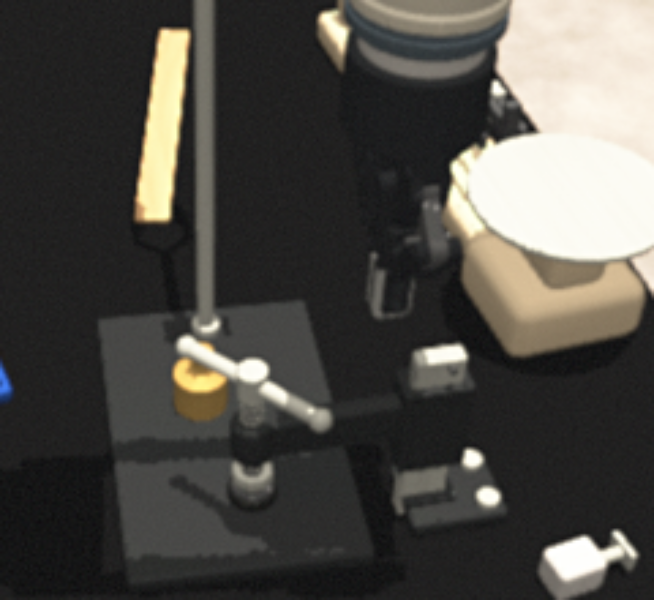

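The fingertips show at (390,300), above the arm beside the sleeve, matching the projection. Now I go down to just above the arm.

Request:
apply_moves([
  [0,-0.001,0.03,0,0,0],
  [0,-0.001,0.06,0,0,0],
  [0,-0.001,0.07,0,0,0],
  [0,-0.001,0.07,0,0,0],
  [0,-0.001,0.07,0,0,0],
  [0,-0.001,0.07,0,0,0],
])

```text
time: 3.35
tool_pos: [0.6553, -0.0857, 0.1233]
eef_rot: [0.047, 3.137, -0.001]
ft_force: [-0.0, -0.4, 0.4]
finger_gap: 0.001
gripper_force: 0.0
```

Request:
apply_moves([
  [0,0,0.004,0,0,0],
  [0,0,0.008,0,0,0],
  [0,0,0.012,0,0,0],
  [0,0,0.016,0,0,0],
  [0,0,0.02,0,0,0],
  [0,0,0.022,0,0,0],
  [0,0,0.024,0,0,0],
  [0,0,0.024,0,0,0],
  [0,0,0.024,0,0,0],
])

```text
time: 4.25
tool_pos: [0.6545, -0.0856, 0.0964]
eef_rot: [0.047, 3.141, 0.0]
ft_force: [-0.8, 0.2, 2.7]
finger_gap: -0.002
gripper_force: 1.0
```

Request:
apply_moves([
  [0,0,0.0015,0,0,0],
  [0,0,0.003,0,0,0],
  [0,0,0.0045,0,0,0],
  [0,0,0.006,0,0,0],
  [0,0,0.0075,0,0,0],
])

```text
time: 4.75
tool_pos: [0.6546, -0.0856, 0.0889]
eef_rot: [0.047, 3.141, -0.0]
ft_force: [-1.1, 0.0, 4.7]
finger_gap: 0.0
gripper_force: 2.2
```

Request:
apply_moves([
  [0,0,0.001,0,0,0],
  [0,0,0.002,0,0,0],
  [0,0,0.003,0,0,0],
])

```text
time: 5.05
tool_pos: [0.6546, -0.0857, 0.0859]
eef_rot: [0.047, 3.141, -0.0]
ft_force: [-1.6, -1.1, 5.1]
finger_gap: 0.001
gripper_force: 2.1
```

Request:
apply_moves([
  [0,0,0.001,0,0,0],
  [0,0,0.002,0,0,0],
  [0,0,0.003,0,0,0],
])

```text
time: 5.35
tool_pos: [0.6546, -0.0856, 0.0828]
eef_rot: [0.047, 3.141, -0.0]
ft_force: [-1.6, -0.2, 6.0]
finger_gap: 0.003
gripper_force: 3.2
```

Request:
apply_moves([
  [0,0,0.001,0,0,0],
  [0,0,0.002,0,0,0],
])

```text
time: 5.55
tool_pos: [0.6546, -0.0856, 0.0809]
eef_rot: [0.047, 3.141, -0.0]
ft_force: [-1.2, 0.2, 4.4]
finger_gap: -0.001
gripper_force: 2.0
```

Request:
apply_moves([
  [0,0,0.0005,0,0,0],
  [0,0,0.001,0,0,0],
])

```text
time: 5.75
tool_pos: [0.6541, -0.0855, 0.0785]
eef_rot: [-0.047, -3.14, -0.0]
ft_force: [-0.2, -0.4, -0.3]
finger_gap: 0.007
gripper_force: 0.0
```

Request:
apply_moves([
  [0,0,0.0005,0,0,0],
  [0,0,0.001,0,0,0],
])

```text
time: 5.95
tool_pos: [0.6542, -0.0856, 0.078]
eef_rot: [-0.047, -3.14, -0.0]
ft_force: [-0.0, 1.1, 1.1]
finger_gap: 0.0
gripper_force: 0.0
```

Request:
apply_moves([
  [0,0,0.0005,0,0,0],
  [0,0,0.001,0,0,0],
])

```text
time: 6.15
tool_pos: [0.6544, -0.0856, 0.0776]
eef_rot: [-0.047, -3.141, -0.0]
ft_force: [-0.0, 0.0, 1.6]
finger_gap: 0.004
gripper_force: 0.9
```

Request:
apply_moves([
  [0,0,0.0005,0,0,0],
  [0,0,0.001,0,0,0],
])

```text
time: 6.35
tool_pos: [0.6545, -0.0856, 0.0775]
eef_rot: [0.047, 3.141, -0.0]
ft_force: [-3.1, 0.5, 5.8]
finger_gap: -0.001
gripper_force: 2.6
```

Request:
apply_moves([
  [0,0,0.0005,0,0,0],
  [0,0,0.0005,0,0,0],
])

```text
time: 6.55
tool_pos: [0.6545, -0.0856, 0.0775]
eef_rot: [0.047, 3.141, -0.0]
ft_force: [-3.1, -0.0, 5.6]
finger_gap: -0.002
gripper_force: 2.9
```

Request:
apply_moves([
  [0,0,0.0005,0,0,0],
  [0,0,0.0005,0,0,0],
])

```text
time: 6.75
tool_pos: [0.6545, -0.0856, 0.0775]
eef_rot: [0.047, 3.14, -0.0]
ft_force: [-4.8, 1.1, 8.2]
finger_gap: 0.004
gripper_force: 3.7
```

Request:
apply_moves([
  [0,0,0.0005,0,0,0],
  [0,0,0.0005,0,0,0],
])

```text
time: 6.95
tool_pos: [0.6545, -0.0856, 0.0774]
eef_rot: [0.047, 3.14, -0.0]
ft_force: [-5.7, 0.9, 9.5]
finger_gap: -0.003
gripper_force: 4.5
```

Request:
apply_moves([
  [0,0,0.0005,0,0,0],
  [0,0,0.0005,0,0,0],
])

```text
time: 7.15
tool_pos: [0.6545, -0.0856, 0.0774]
eef_rot: [0.047, 3.14, -0.0]
ft_force: [-5.7, 1.2, 10.5]
finger_gap: 0.002
gripper_force: 5.3
```

Request:
apply_moves([
  [0,0,0.0005,0,0,0],
  [0,0,0.0005,0,0,0],
])

```text
time: 7.35
tool_pos: [0.6545, -0.0856, 0.0774]
eef_rot: [0.047, 3.14, -0.001]
ft_force: [-6.7, 0.7, 12.5]
finger_gap: 0.002
gripper_force: 6.1
```

Request:
apply_moves([
  [0.0008,0,0.0005,0,0,0],
  [0.0008,0,0.0005,0,0,0],
])

```text
time: 7.55
tool_pos: [0.6545, -0.0856, 0.0774]
eef_rot: [0.047, 3.137, -0.001]
ft_force: [-4.8, 0.8, 12.6]
finger_gap: -0.002
gripper_force: 6.2
```

Request:
apply_moves([
  [0.0003,0,0.0005,0,0,0],
  [0.0003,0,0.0005,0,0,0],
])

```text
time: 7.75
tool_pos: [0.6545, -0.0856, 0.0773]
eef_rot: [0.046, 3.137, -0.001]
ft_force: [-4.1, 0.8, 13.4]
finger_gap: -0.0
gripper_force: 6.8
```

Request:
apply_moves([
  [0.0003,0,0.0006,0,0,0],
  [0.0003,0,0.0006,0,0,0],
])

```text
time: 7.95
tool_pos: [0.6545, -0.0856, 0.0773]
eef_rot: [0.046, 3.136, -0.001]
ft_force: [-4.2, 0.8, 15.6]
finger_gap: 0.005
gripper_force: 7.6
```

Request:
apply_moves([
  [0,0,0.0004,0,0,0],
  [0,0,0.0004,0,0,0],
])

```text
time: 8.15
tool_pos: [0.6545, -0.0856, 0.0773]
eef_rot: [0.046, 3.135, -0.001]
ft_force: [-5.4, 1.3, 16.0]
finger_gap: 0.0
gripper_force: 8.2
```

Request:
apply_moves([
  [0.0002,0,0.0004,0,0,0],
  [0.0002,0,0.0004,0,0,0],
])

```text
time: 8.35
tool_pos: [0.6545, -0.0856, 0.0773]
eef_rot: [0.046, 3.135, -0.001]
ft_force: [-5.1, 0.7, 17.0]
finger_gap: 0.002
gripper_force: 8.7
```

Request:
apply_moves([
  [0.0002,0,0.0004,0,0,0],
  [0.0002,0,0.0004,0,0,0],
])

```text
time: 8.55
tool_pos: [0.6545, -0.0856, 0.0773]
eef_rot: [0.046, 3.134, -0.001]
ft_force: [-4.6, 0.8, 18.6]
finger_gap: -0.004
gripper_force: 9.2
```

Run:
```python
from h import *
p,d=arm.snapshot("side"); W=pts("side",d); cv2.imwrite('pics/e.png',cv2.resize(p[150:300,230:400],(680,600)))
x,y,z=W[...,0],W[...,1],W[...,2]
hm=(z>.09)&(z<.14)&(x<.625)&(x>.53)&(y<-.02)&(y>-.14)&(d>0)
for a in np.arange(.54,.72,.01):
    q=(abs(x-a)<.005)&(abs(y+.085)<.012)&(z<.14)
    if q.sum():print(round(a,2),np.percentile(z[q],[50,95]).round(3),q.sum())
print(arm.observe()["ft_force"])
```

```text
0.54 [0.011 0.012] 62
0.55 [0.012 0.014] 60
0.56 [0.012 0.02 ] 71
0.57 [0.066 0.12 ] 303
0.58 [0.079 0.123] 301
0.59 [0.067 0.12 ] 178
0.6 [0.057 0.078] 147
0.61 [0.047 0.076] 124
0.62 [0.013 0.072] 100
0.63 [0.049 0.078] 131
0.64 [0.075 0.123] 221
0.65 [0.057 0.107] 128
0.66 [0.048 0.093] 111
0.67 [0.047 0.087] 220
0.68 [0.072 0.137] 182
0.69 [0.11  0.138] 177
0.7 [0.111 0.138] 201
0.71 [0.09  0.137] 97
[-4.80821416  0.64636611 18.30386826]
```

View pics/e.png

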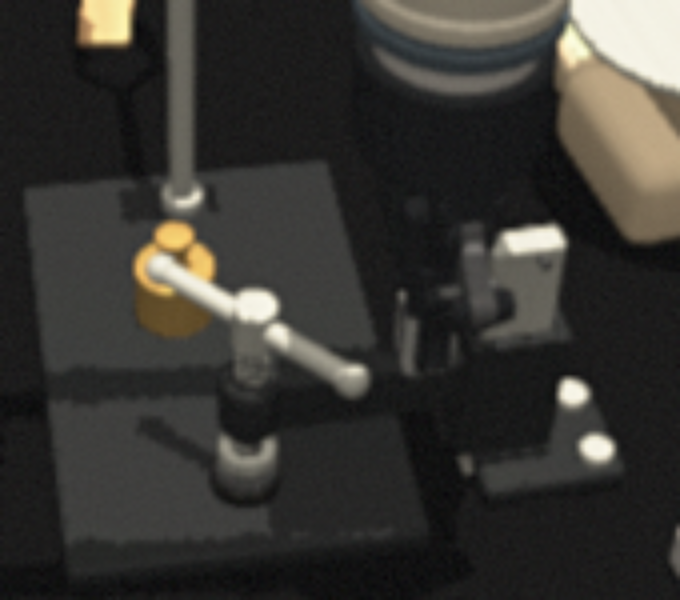

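Request:
apply_moves([
  [0.0002,0,0.0004,0,0,0],
  [0.0002,0,0.0004,0,0,0],
])

```text
time: 8.8
tool_pos: [0.6545, -0.0857, 0.0772]
eef_rot: [0.046, 3.133, -0.002]
ft_force: [-4.7, 1.2, 19.0]
finger_gap: -0.0
gripper_force: 9.7
```

Request:
apply_moves([
  [0.0002,0,0.0004,0,0,0],
  [0.0002,0,0.0004,0,0,0],
])

```text
time: 9.0
tool_pos: [0.6545, -0.0856, 0.0772]
eef_rot: [0.046, 3.133, -0.002]
ft_force: [-4.8, 2.1, 21.0]
finger_gap: -0.002
gripper_force: 10.2
```

Run:
```python
from h import *
W0=np.load('side0.npy'); T0=np.load('top0.npy')
p,d=arm.snapshot("side"); W1=pts("side",d)
p,d=arm.snapshot("top"); T1=pts("top",d)
for n,W in(("s0",W0),("s1",W1),("t0",T0),("t1",T1)):
    x,y,z=W[...,0],W[...,1],W[...,2]
    q=(np.hypot(x-.578,y+.083)<.012)&(z<.16)&(z>.09); 
    r=[n,q.sum()]
    if q.sum(): r+=list(np.percentile(z[q],[80,90,95]).round(4))
    for a,b in((.595,.61),(.61,.625),(.625,.64)):
        q=(x>a)&(x<b)&(abs(y+.0835)<.006)&(z<.108)&(z>.04)
        r+=["arm",q.sum(),np.percentile(z[q],[50,85,95]).round(4)] if q.sum()else["-"]
    q=(x>.67)&(x<.725)&(abs(y+.0855)<.013)&(z>.08)&(z<.126)
    if q.sum(): r+=["sl",q.sum(),np.percentile(z[q],[50,80,95]).round(4)]
    print(*r)
```

```text
s0 349 0.1456 0.1472 0.1477 arm 109 [0.0939 0.103  0.1037] arm 54 [0.0845 0.0952 0.1048] arm 91 [0.1015 0.1042 0.1053] sl 547 [0.1095 0.1182 0.1217]
s1 193 0.1221 0.1227 0.1234 arm 109 [0.0695 0.0778 0.0785] arm 53 [0.0592 0.0714 0.0772] arm 80 [0.0708 0.0772 0.0783] sl 378 [0.0904 0.1142 0.1235]
t0 89 0.1485 0.1499 0.1502 arm 30 [0.104  0.1061 0.1064] arm 34 [0.1044 0.106  0.1066] arm 34 [0.1053 0.1062 0.1073] sl 144 [0.1186 0.1199 0.1216]
t1 56 0.1239 0.1245 0.1249 arm 27 [0.0783 0.0798 0.0812] arm 33 [0.0785 0.0797 0.0808] arm 18 [0.0784 0.08   0.0811]
```

The arm top is level (about 0.078 all along), up from a slight droop, so it hasn't clearly cocked yet. The sideways load on the tool is likely holding it by friction, so I take that off first.

Request:
apply_moves([
  [0.0005,0,0,0,0,0],
  [0.001,0,0,0,0,0],
  [0.001,0,0,0,0,0],
])

```text
time: 9.4
tool_pos: [0.6545, -0.0857, 0.0773]
eef_rot: [0.046, 3.13, -0.002]
ft_force: [-0.8, 1.5, 18.5]
finger_gap: -0.003
gripper_force: 9.3
```

Request:
apply_moves([
  [0.0005,0,0,0,0,0],
  [0.001,0,0,0,0,0],
  [0.001,0,0,0,0,0],
])

```text
time: 9.7
tool_pos: [0.6544, -0.0856, 0.0773]
eef_rot: [0.046, 3.128, -0.002]
ft_force: [3.3, 1.1, 16.6]
finger_gap: 0.0
gripper_force: 8.4
```

Request:
apply_moves([
  [-0.0005,0,0.0005,0,0,0],
  [-0.0005,0,0.0005,0,0,0],
])

```text
time: 9.9
tool_pos: [0.6544, -0.0856, 0.0773]
eef_rot: [0.046, 3.129, -0.002]
ft_force: [0.6, 1.1, 19.6]
finger_gap: 0.002
gripper_force: 9.8
```

Request:
apply_moves([
  [0.0002,0,0.0006,0,0,0],
  [0.0002,0,0.0006,0,0,0],
])

```text
time: 10.1
tool_pos: [0.6544, -0.0856, 0.0772]
eef_rot: [0.046, 3.128, -0.002]
ft_force: [-1.1, 1.4, 21.6]
finger_gap: 0.002
gripper_force: 10.6
```

Request:
apply_moves([
  [0.0002,0,0.0004,0,0,0],
  [0.0002,0,0.0004,0,0,0],
])

```text
time: 10.3
tool_pos: [0.6544, -0.0857, 0.0772]
eef_rot: [0.046, 3.128, -0.002]
ft_force: [-0.3, 2.1, 22.5]
finger_gap: 0.001
gripper_force: 11.1
```

Run:
```python
from h import *
W0=np.load('side0.npy'); T0=np.load('top0.npy')
def avg(c):
    D=[]
    for i in range(5): p,d=arm.snapshot(c); D.append(np.where(d>0,d,np.nan))
    return pts(c,np.nanmedian(D,0)),p
T1,p=avg("top");W1,ps=avg("side")
np.save('top1.npy',T1);np.save('side1.npy',W1)
cv2.imwrite('pics/f.png',np.hstack([cv2.resize(ps[190:270,270:370],(400,320)),cv2.resize(cv2.imread('pics/side0.png')[190:270,270:370],(400,320))]))
def arm_top(W,z0):
    x,y,z=W[...,0],W[...,1],W[...,2]
    q=(x>.592)&(x<.642)&(abs(y+.083)<.007)&(abs(z-z0)<.0045)
    f=np.polyfit(x[q],z[q],1); b=(abs(z)<.006)&(x>.5)&(x<.72)&(y<-.15)&(y>-.2); g=np.polyfit(x[b],z[b],1)
    h=(np.hypot(x-.578,y+.083)<.014)&(z>z0+.041)&(z<z0+.049); k=(x>.51)&(x<.64)&(y<-.015)&(y>-.12)&(abs(z-.012)<.006); kk=np.polyfit(x[k],z[k],1)
    print(q.sum(),"arm slope deg",np.degrees(f[0]).round(2),"z(.6),(.655)",np.polyval(f,[.6,.655]).round(4),"bench",np.degrees(g[0]).round(2),"plate",np.degrees(kk[0]).round(2),np.polyval(kk,.58).round(4),"head",z[h].mean().round(4),h.sum())
arm_top(T0,.105);arm_top(T1,.079);arm_top(W0,.104);arm_top(W1,.0775)
s=arm.observe();print(s["ft_force"],s["tool_pos"])
```

```text
130 arm slope deg 0.75 z(.6),(.655) [0.1042 0.1049] bench -0.03 plate 0.03 0.0123 head 0.1482 52
89 arm slope deg -0.78 z(.6),(.655) [0.0785 0.0777] bench -0.04 plate 0.04 0.0123 head 0.1231 56
129 arm slope deg 1.77 z(.6),(.655) [0.1026 0.1043] bench 0.0 plate 0.16 0.0114 head 0.1471 74
124 arm slope deg -0.2 z(.6),(.655) [0.0767 0.0765] bench 0.06 plate 0.17 0.0114 head 0.1218 86
[-0.31010418  1.68844835 22.83274828] [ 0.65444259 -0.08564162  0.07723402]
```

View pics/f.png

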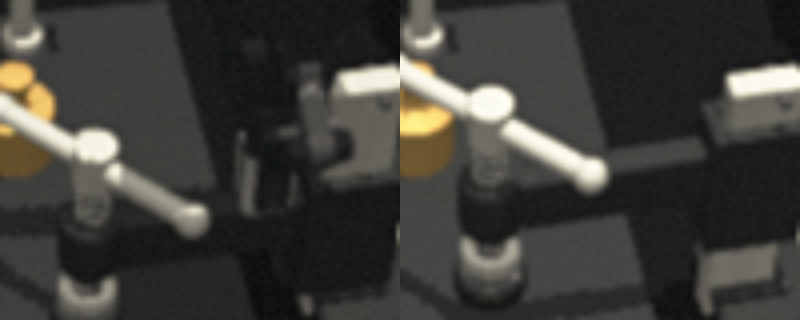

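The arm now slopes the other way (+0.75° → -0.8° in the top view), so it has tipped up and carries more than 15 N. Now I let go of it and check.

Request:
apply_moves([
  [0,0,-0.002,0,0,0],
  [0,0,-0.005,0,0,0],
  [0,0,-0.03,0,0,0],
  [0,0,-0.07,0,0,0],
  [0,0,-0.1,0,0,0],
  [0,0,-0.1,0,0,0],
  [0,0,-0.1,0,0,0],
])

```text
time: 11.5
tool_pos: [0.6507, -0.0856, 0.1698]
eef_rot: [0.047, 3.14, -0.0]
ft_force: [0.3, -0.1, 0.1]
finger_gap: 0.0
gripper_force: 0.0
```

```bash
cat > m.py <<'E'
from h import *
def measure():
    for c,z0 in(("top",.079),("side",.0775)):
        D=[]
        for i in range(3): p,d=arm.snapshot(c); D.append(np.where(d>0,d,np.nan))
        W=pts(c,np.nanmedian(D,0)); x,y,z=W[...,0],W[...,1],W[...,2]
        q=(x>.592)&(x<.662)&(abs(y+.083)<.007)&(abs(z-z0)<.0045)
        f=np.polyfit(x[q],z[q],1)
        h=(z>z0+.020)&(z<z0+.052)&(x<.64)&(x>.52)&(y<-.02)&(y>-.14)
        P=W[h][:,:2]; 
        hd=(np.hypot(x-.578,y+.083)<.009)&(z>z0+.036)&(z<z0+.052)
        line=cv2.fitLine(P.astype(np.float32),cv2.DIST_HUBER,0,.01,.01).ravel()
        t=(P-line[2:])@line[:2]
        print(c,q.sum(),"slope",np.degrees(f[0]).round(2),"armz",np.polyval(f,[.6,.655]).round(4),"head",W[hd].mean(0).round(4),"ang",np.degrees(np.arctan2(line[1],line[0])).round(1),"ends",(line[2:]+line[:2]*t.min()).round(4),(line[2:]+line[:2]*t.max()).round(4))
        cv2.imwrite(f"pics/last_{c}.png",p)
if __name__=="__main__":
    measure(); s=arm.observe(); print(s["time"],s["tool_pos"],s["eef_rot"],s["ft_force"],s["joint_pos"])
E
python3 m.py
```

```text
top 125 slope -0.99 armz [0.0784 0.0774] head [ 0.5795 -0.0813  0.1229] ang -51.7 ends [ 0.5476 -0.0371] [ 0.6161 -0.1237]
side 192 slope -0.41 armz [0.0768 0.0764] head [ 0.5781 -0.0846  0.1207] ang -51.6 ends [ 0.5435 -0.0406] [ 0.612  -0.1271]
11.8 [ 0.64985156 -0.08539846  0.16742393] [-4.67346298e-02 -3.13859940e+00 -6.51929793e-04] [-0.29474137 -0.0209404  -0.16163686] [-1.82543893e-01  2.40451055e-01  1.17788748e+00 -3.22464969e-05
  1.72593161e+00 -1.72356680e+00]
```

It stays tipped up (about -1° top, -0.4° side) with nothing touching it. Now the T-bar: closed fingers push its near (+x,-y) end clockwise, with the tool turning along.

```bash
cat >> h.py <<'E'
C=np.array([.579,-.0825])
def pose(al,tau,z=.095,rc=.031,cant=8):
    a=np.radians(al); er=np.array([np.cos(a),np.sin(a)]); ec=np.array([-er[1],er[0]])
    p=C+rc*er+tau*ec; return (p[0],p[1],z),a+np.pi-np.radians(cant)
def show(ts,**k):
    for r in rows(ts,**k): print([round(float(v),4) for v in r],end=",\n")
E
python3 -c "
from h import *
show([pose(-51.7,.027,.150),pose(-51.7,.027)])"
```

```text
[0.0302, -0.0056, 0.0175, -0.001, -0.003, 1.012],
[0.0301, -0.0056, 0.0725, -0.001, -0.003, 1.012],
```

Request:
apply_moves([
  [0.03,-0.006,0,0,0,0.15],
  [0.03,-0.006,0,0,0,0.3],
  [0.03,-0.006,0,0,0,0.45],
  [0.03,-0.006,0,0,0,0.6],
  [0.03,-0.006,0.01,0,0,0.75],
  [0.03,-0.006,0.018,0,0,0.9],
  [0.03,-0.006,0.018,0,0,1.012],
  [0.03,-0.006,0.04,0,0,1.012],
  [0.03,-0.006,0.06,0,0,1.012],
  [0.03,-0.006,0.072,0,0,1.012],
  [0.03,-0.006,0.072,0,0,1.012],
  [0.03,-0.006,0.072,0,0,1.012],
])

```text
time: 13.0
tool_pos: [0.6202, -0.0906, 0.0974]
eef_rot: [-1.563, -2.725, 0.0]
ft_force: [-0.2, 0.2, -0.0]
finger_gap: 0.002
gripper_force: 0.0
```

Run:
```python
from h import *
s=arm.observe(); print(s["tool_pos"],s["eef_rot"],s["ft_force"],s["torque"],s["joint_pos"])
p,d=arm.snapshot("top"); q,_=arm.snapshot("side")
cv2.imwrite('pics/g.png',np.hstack([cv2.resize(p[140:240,260:360],(400,400)),cv2.resize(q[190:290,250:350],(400,400))]))
a=[pose(-51.7,.024)]+[pose(-51.7-8*i,.0215) for i in range(0,19)]
show(a)
```

```text
[ 0.62024213 -0.09061864  0.0974034 ] [-1.56334984e+00 -2.72481833e+00  7.92458357e-05] [-0.17829826  0.21653838 -0.00246538] [-0.05724064 -0.01592711 -0.0566436 ] [-1.99342448e-01  1.77129586e-01  1.37394402e+00 -2.25662479e-06
  1.59067191e+00 -7.28358196e-01]
[0.0009, -0.0039, 0.0037, 0.002, 0.001, 0.0],
[0.0005, -0.0064, 0.0037, 0.002, 0.001, 0.0],
[-0.0028, -0.0105, 0.0037, 0.002, 0.001, 0.14],
[-0.0055, -0.015, 0.0037, 0.002, 0.001, 0.279],
[-0.0075, -0.0199, 0.0036, 0.002, 0.001, 0.419],
[-0.0088, -0.025, 0.0036, 0.002, 0.001, 0.559],
[-0.0094, -0.0302, 0.0036, 0.002, 0.001, 0.698],
[-0.0093, -0.0355, 0.0036, 0.002, 0.001, 0.838],
[-0.0085, -0.0406, 0.0036, 0.002, 0.001, 0.978],
[-0.0069, -0.0457, 0.0036, 0.002, 0.0, 1.117],
[-0.0047, -0.0504, 0.0036, 0.002, 0.0, 1.257],
[-0.0018, -0.0548, 0.0036, 0.002, 0.0, 1.396],
[0.0017, -0.0588, 0.0036, 0.002, -0.0, 1.536],
[0.0057, -0.0622, 0.0036, 0.002, -0.0, 1.676],
[0.0101, -0.0651, 0.0036, 0.002, -0.0, 1.815],
[0.0149, -0.0673, 0.0035, 0.002, -0.001, 1.955],
[0.0199, -0.0688, 0.0035, 0.002, -0.001, 2.095],
[0.0251, -0.0696, 0.0035, 0.002, -0.001, 2.234],
[0.0304, -0.0697, 0.0035, 0.002, -0.001, 2.374],
[0.0356, -0.069, 0.0035, 0.002, -0.001, 2.513],
```

View pics/g.png

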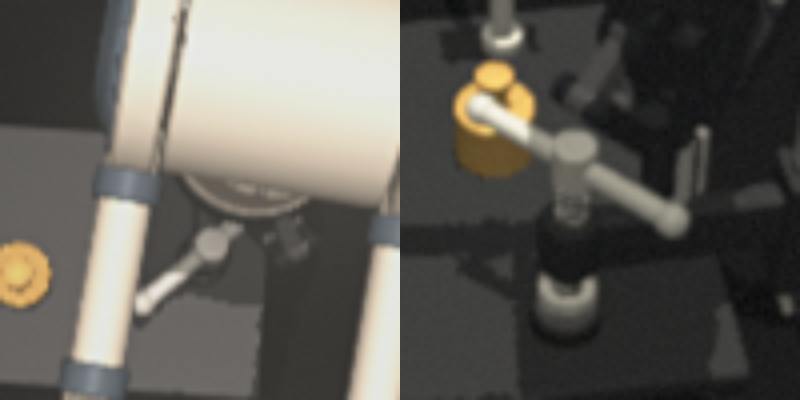

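The side crop shows the fingertip (695,165) behind the near end of the handle (675,215), clear of it. The arm-top height says the foot is about 2.4 mm proud, so roughly half a free turn. I start turning.

Request:
apply_moves([
  [0.001,-0.004,0.002,0,0,0],
  [0.0005,-0.0064,0.002,0,0,0],
  [-0.0028,-0.0105,0.002,0,0,0.14],
  [-0.0055,-0.015,0.002,0,0,0.28],
  [-0.0075,-0.02,0.002,0,0,0.42],
  [-0.0088,-0.025,0.002,0,0,0.56],
  [-0.0094,-0.03,0.002,0,0,0.7],
  [-0.0093,-0.0355,0.002,0,0,0.838],
  [-0.0093,-0.0355,0.002,0,0,0.838],
])

```text
time: 14.0
tool_pos: [0.594, -0.117, 0.0957]
eef_rot: [2.538, 1.851, 0.001]
ft_force: [-0.2, -0.1, 0.5]
finger_gap: 0.004
gripper_force: 0.0
```

```bash
cat > f.py <<'E'
from h import *
s=arm.observe(); p=s["tool_pos"]; R=cv2.Rodrigues(s["eef_rot"])[0]
hd=np.degrees(np.arctan2(R[1,0],R[0,0])); al=hd+180+8
a=np.radians(al); er=np.array([np.cos(a),np.sin(a)]); ec=np.array([-er[1],er[0]]); r=p[:2]-C; F=s["ft_force"][:2]
print("t",s["time"],"z",p[2].round(4),"alpha",(al-360 if al>180 else al).round(1),"rc",(r@er).round(4),"tau",(r@ec).round(4),"Ft",(F@ec).round(2),"Fr",(F@er).round(2),"T",((r+er*.009-ec*.0164)@np.array([F[1],-F[0]])).round(4),"ft",s["ft_force"].round(2),"M",s["torque"].round(3),"j6",s["joint_pos"][5].round(2))
E
python3 f.py; python3 -c "
from h import *
p,d=arm.snapshot('side'); cv2.imwrite('pics/h.png',cv2.resize(p[190:290,250:370],(720,600)))"
```

```text
t 14.0 z 0.0957 alpha -99.8 rc 0.0314 tau 0.0206 Ft -0.15 Fr 0.16 T -0.0067 ft [-0.17 -0.13  0.49] M [-0.001 -0.001 -0.011] j6 0.06
```

View pics/h.png

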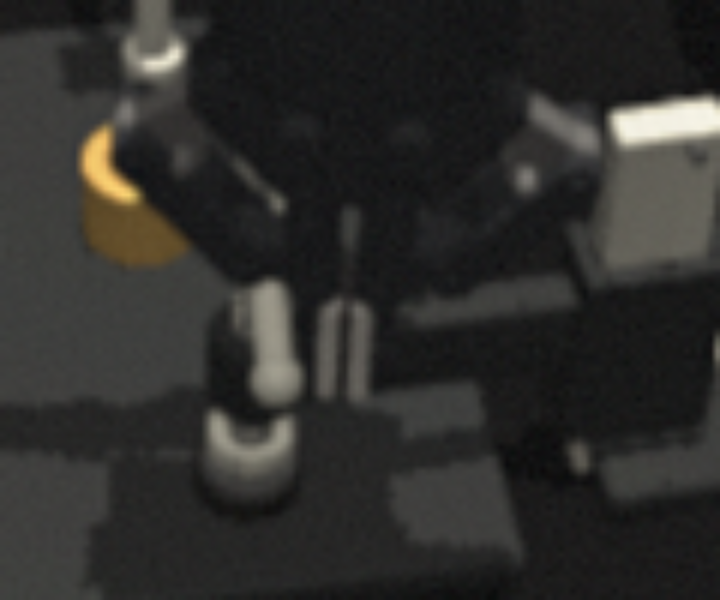

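The handle has turned freely to about -92°. The closed fingertips at (345,350) are only about 15 mm thick together, so I correct the contact offset and go on.

```bash
sed -i 's/\*\.0164/*.009/; s/er\*\.009/er*.010/' f.py
python3 - <<'E'
from h import *
show([pose(-99.7-8*i,.014,rc=.030) for i in range(0,14)])
E
```

```text
[0.0003, -0.0068, 0.0006, 0.001, 0.0, 0.002],
[-0.0019, -0.0109, 0.0006, 0.001, -0.0, 0.142],
[-0.0035, -0.0152, 0.0006, 0.001, -0.0, 0.282],
[-0.0046, -0.0197, 0.0006, 0.001, -0.0, 0.421],
[-0.005, -0.0243, 0.0006, 0.001, -0.0, 0.561],
[-0.0047, -0.0289, 0.0006, 0.001, -0.0, 0.701],
[-0.0038, -0.0334, 0.0006, 0.001, -0.0, 0.84],
[-0.0023, -0.0378, 0.0006, 0.001, -0.0, 0.98],
[-0.0002, -0.0419, 0.0006, 0.001, -0.0, 1.119],
[0.0025, -0.0457, 0.0006, 0.001, -0.0, 1.259],
[0.0056, -0.049, 0.0006, 0.001, -0.0, 1.399],
[0.0092, -0.0519, 0.0006, 0.0, -0.0, 1.538],
[0.0132, -0.0543, 0.0006, 0.0, -0.0, 1.678],
[0.0174, -0.0561, 0.0006, 0.0, -0.001, 1.818],
```

Request:
apply_moves([
  [0.0003,-0.0035,0,0,0,0],
  [0.0003,-0.0068,0,0,0,0],
  [-0.0019,-0.011,0,0,0,0.14],
  [-0.0035,-0.015,0,0,0,0.28],
  [-0.0046,-0.02,0,0,0,0.42],
  [-0.0046,-0.02,0,0,0,0.42],
])

```text
time: 14.65
tool_pos: [0.5734, -0.1147, 0.0952]
eef_rot: [-2.867, -1.284, 0.0]
ft_force: [-0.1, -0.7, -0.4]
finger_gap: -0.001
gripper_force: 0.1
```

```bash
python3 f.py
python3 - <<'E'
from h import *
p,d=arm.snapshot('side'); cv2.imwrite('pics/i.png',p); W=pts('side',d); x,y,z=W[...,0],W[...,1],W[...,2]
q=(np.hypot(x-C[0],y-C[1])<.06)&(z>.097)&(z<.13)&(p.mean(-1)>75)
P=W[q]; print(q.sum()); f=cv2.fitLine(P[:,:2].astype(np.float32),cv2.DIST_HUBER,0,.01,.01).ravel(); print(np.degrees(np.arctan2(f[1],f[0])),f[2:],P[:,:2].min(0),P[:,:2].max(0))
E
```

```text
t 14.65 z 0.0952 alpha -123.8 rc 0.0299 tau 0.0132 Ft 0.33 Fr 0.64 T 0.0104 ft [-0.08 -0.71 -0.41] M [0.005 0.034 0.045] j6 0.47
170
-22.96859 [ 0.5504848  -0.11855003] [ 0.53943813 -0.1291955 ] [ 0.57201802 -0.10000625]
```

Request:
apply_moves([
  [-0.0022,-0.0041,0,0,0,0.14],
  [-0.0038,-0.0084,0,0,0,0.28],
  [-0.0049,-0.0129,0,0,0,0.42],
  [-0.0049,-0.0129,0,0,0,0.42],
])

```text
time: 15.1
tool_pos: [0.5607, -0.1096, 0.0952]
eef_rot: [-3.071, -0.662, 0.0]
ft_force: [-0.5, -1.1, -0.2]
finger_gap: 0.0
gripper_force: 0.0
```

```bash
python3 f.py
```

```text
t 15.1 z 0.0952 alpha -147.7 rc 0.03 tau 0.0132 Ft 0.64 Fr 0.96 T 0.0215 ft [-0.47 -1.05 -0.21] M [0.002 0.047 0.   ] j6 0.89
```

Request:
apply_moves([
  [-0.0022,-0.0041,0,0,0,0.14],
  [-0.0038,-0.0084,0,0,0,0.28],
  [-0.0049,-0.0129,0,0,0,0.42],
  [-0.0049,-0.0129,0,0,0,0.42],
])

```text
time: 15.5
tool_pos: [0.5511, -0.0999, 0.0951]
eef_rot: [-3.141, -0.011, 0.001]
ft_force: [0.3, 0.7, 0.5]
finger_gap: 0.003
gripper_force: 0.0
```

```bash
python3 f.py
```

```text
t 15.5 z 0.0951 alpha -171.6 rc 0.0302 tau 0.0131 Ft -0.61 Fr -0.42 T -0.023 ft [0.32 0.67 0.47] M [-0.001  0.006 -0.05 ] j6 1.32
```

Request:
apply_moves([
  [-0.0022,-0.0041,0,0,0,0.14],
  [-0.0038,-0.0084,0,0,0,0.28],
  [-0.0049,-0.0129,0,0,0,0.42],
  [-0.0049,-0.0129,0,0,0,0.42],
])

```text
time: 15.9
tool_pos: [0.5463, -0.0869, 0.095]
eef_rot: [-3.075, 0.642, 0.001]
ft_force: [-0.3, -0.0, 0.7]
finger_gap: -0.004
gripper_force: 0.0
```

```bash
python3 f.py;python3 f.py
```

```text
t 15.9 z 0.095 alpha 164.4 rc 0.0303 tau 0.0131 Ft 0.08 Fr 0.28 T 0.0022 ft [-0.29 -0.01  0.65] M [-0.046 -0.006 -0.024] j6 1.76
t 15.9 z 0.095 alpha 164.4 rc 0.0303 tau 0.0131 Ft 0.08 Fr 0.28 T 0.0022 ft [-0.29 -0.01  0.65] M [-0.046 -0.006 -0.024] j6 1.76
```

```bash
cat > ha.py <<'E'
from h import *
for c in("side","top"):
    p,d=arm.snapshot(c); W=pts(c,d); dx,dy,z=W[...,0]-C[0],W[...,1]-C[1],W[...,2]; r=np.hypot(dx,dy)
    q=(r>.02)&(r<.056)&(z>.096)&(z<.122)&(p.min(-1)>45)
    a=np.degrees(np.arctan2(dy,dx))[q]; H,e=np.histogram(a,np.arange(-180,181,10)); print(c,{int(e[i]):int(H[i]) for i in np.argsort(-H)[:8] if H[i]>3})
    h=(r<.012)&(z>.105)&(z<.14); print("headz",np.percentile(z[h],90).round(4) if h.sum() else None)
    cv2.imwrite(f"pics/last_{c}.png",p)
E
python3 ha.py
```

```text
side {-30: 104, -20: 33, -160: 30, -170: 18, -40: 6, -150: 6, -180: 5}
headz 0.1215
top {}
headz None
```

Request:
apply_moves([
  [-0.0022,-0.0041,0,0,0,0.14],
  [-0.0038,-0.0084,0,0,0,0.28],
  [-0.0038,-0.0084,0,0,0,0.28],
])

```text
time: 16.3
tool_pos: [0.5463, -0.0779, 0.0951]
eef_rot: [-2.954, 1.068, 0.0]
ft_force: [-0.1, 0.4, -0.6]
finger_gap: -0.002
gripper_force: 0.0
```

```bash
python3 f.py;python3 ha.py
```

```text
t 16.3 z 0.0951 alpha 148.3 rc 0.0302 tau 0.0133 Ft -0.27 Fr 0.29 T -0.0122 ft [-0.11  0.38 -0.62] M [ 0.063  0.057 -0.007] j6 2.06
side {-40: 76, -50: 62, -170: 41, -180: 18, 170: 10}
headz 0.1214
top {}
headz None
```

Request:
apply_moves([
  [-0.0022,-0.0041,0,0,0,0.14],
  [-0.0038,-0.0084,0,0,0,0.28],
  [-0.0049,-0.0129,0,0,0,0.42],
  [-0.0049,-0.0129,0,0,0,0.42],
])

```text
time: 16.8
tool_pos: [0.5507, -0.0649, 0.095]
eef_rot: [2.666, -1.661, -0.001]
ft_force: [-0.4, -0.0, -0.8]
finger_gap: -0.002
gripper_force: 0.2
```

```bash
python3 f.py;python3 ha.py
python3 - <<'E'
from h import *
# back off ccw & lift, go over to the other end: handle ~116 -> other end at -64 ; entry tau .028 
show([pose(124,.022,rc=.03),pose(124,.026,.15,rc=.03),pose(-56,.022,.15,rc=.03),pose(-56,.022,.095,rc=.03)])
E
```

```text
t 16.8 z 0.095 alpha 124.2 rc 0.0305 tau 0.0135 Ft 0.32 Fr 0.16 T 0.0122 ft [-0.36 -0.04 -0.82] M [-0.008  0.114  0.031] j6 2.51
side {-70: 95, -60: 45, 160: 42, 170: 19, 150: 17, 130: 10, 110: 7, 120: 5}
headz 0.1211
top {}
headz None
[0.0012, 0.0082, 0.0002, -0.0, -0.0, 0.006],
[0.0017, 0.0122, -0.0548, -0.0, -0.0, 0.006],
[0.0547, -0.0434, -0.0548, 0.0, -0.0, -3.136],
[0.0547, -0.0434, 0.0002, 0.0, -0.0, -3.136],
```

Request:
apply_moves([
  [0.001,0.008,0,0,0,0],
  [0.001,0.01,-0.03,0,0,0],
  [0.002,0.012,-0.055,0,0,-0.1],
  [0.01,0,-0.055,0,0,-0.25],
  [0.018,-0.01,-0.055,0,0,-0.4],
  [0.03,-0.02,-0.055,0,0,-0.55],
  [0.04,-0.03,-0.055,0,0,-0.7],
  [0.055,-0.043,-0.055,0,0,-0.85],
  [0.055,-0.043,-0.055,0,0,-1.0],
  [0.055,-0.043,-0.055,0,0,-1.15],
  [0.055,-0.043,-0.055,0,0,-1.3],
  [0.055,-0.043,-0.055,0,0,-1.45],
  [0.055,-0.043,-0.055,0,0,-1.6],
  [0.055,-0.043,-0.055,0,0,-1.75],
  [0.055,-0.043,-0.055,0,0,-1.9],
  [0.055,-0.043,-0.055,0,0,-2.05],
  [0.055,-0.043,-0.055,0,0,-2.2],
  [0.055,-0.043,-0.055,0,0,-2.35],
  [0.055,-0.043,-0.055,0,0,-2.5],
  [0.055,-0.043,-0.055,0,0,-2.65],
])

```text
time: 18.9
tool_pos: [0.6132, -0.0963, 0.1504]
eef_rot: [2.254, 2.188, 0.0]
ft_force: [0.5, -0.8, 0.8]
finger_gap: 0.002
gripper_force: 0.0
```

```bash
python3 ha.py
python3 - <<'E'
from h import *
show([pose(-56,.022,.15,rc=.03),pose(-56,.022,.095,rc=.03)])
E
```

```text
side {-70: 91, 120: 67, -60: 47, 110: 43}
headz 0.1213
top {110: 15, 100: 10, 120: 4}
headz 0.1231
[0.0013, 0.0008, 0.0004, 0.0, 0.0, -0.489],
[0.0013, 0.0008, 0.0554, 0.0, 0.0, -0.489],
```

Request:
apply_moves([
  [0.001,0.001,0,0,0,-0.15],
  [0.001,0.001,0,0,0,-0.3],
  [0.001,0.001,0,0,0,-0.45],
  [0.001,0.001,0.005,0,0,-0.489],
  [0.001,0.001,0.03,0,0,-0.489],
  [0.001,0.001,0.055,0,0,-0.489],
  [0.001,0.001,0.055,0,0,-0.489],
  [0.001,0.001,0.055,0,0,-0.489],
])

```text
time: 19.8
tool_pos: [0.6141, -0.0949, 0.0952]
eef_rot: [-1.671, -2.659, 0.001]
ft_force: [0.1, -0.6, 0.9]
finger_gap: -0.001
gripper_force: 0.0
```

```bash
python3 f.py; python3 ha.py
python3 - <<'E'
from h import *
show([pose(-56-6*i,.0135,rc=.03) for i in range(4)])
E
```

```text
t 19.8 z 0.0952 alpha -56.3 rc 0.0298 tau 0.0223 Ft -0.22 Fr 0.56 T -0.0164 ft [ 0.12 -0.59  0.91] M [-0.015 -0.038  0.049] j6 -0.66
side {-70: 91, 120: 62, -40: 56, -60: 48, 110: 47, -30: 21, -50: 6, -20: 5}
headz 0.1209
top {110: 19, 100: 14, 120: 5}
headz 0.1229
[-0.0007, -0.0095, 0.0022, 0.002, 0.002, -0.005],
[-0.0024, -0.0125, 0.0022, 0.002, 0.002, 0.1],
[-0.0038, -0.0157, 0.0022, 0.002, 0.001, 0.205],
[-0.0048, -0.019, 0.0022, 0.002, 0.001, 0.309],
```

Request:
apply_moves([
  [-0.0004,-0.005,0,0,0,0],
  [-0.0007,-0.0095,0,0,0,0],
  [-0.0024,-0.0125,0,0,0,0.1],
  [-0.0038,-0.0157,0,0,0,0.205],
  [-0.0038,-0.0157,0,0,0,0.205],
])

```text
time: 20.4
tool_pos: [0.6028, -0.1051, 0.097]
eef_rot: [1.933, 2.473, 0.004]
ft_force: [3.8, 1.9, 1.6]
finger_gap: 0.002
gripper_force: 1.8
```

```bash
python3 f.py; python3 ha.py
```

```text
t 20.4 z 0.097 alpha -68.0 rc 0.0299 tau 0.0136 Ft 4.23 Fr -0.39 T 0.1707 ft [3.78 1.94 1.62] M [ 0.203 -0.523 -0.01 ] j6 -0.47
side {-90: 85, -80: 43, -60: 39, -70: 24, -50: 17, 90: 7}
headz 0.1128
top {90: 16, 80: 4}
headz 0.123
```

Request:
apply_moves([
  [-0.0009,-0.0015,0,0,0,0.05],
  [-0.0009,-0.0015,0,0,0,0.05],
  [-0.0009,-0.0015,0,0,0,0.05],
])

```text
time: 20.8
tool_pos: [0.6015, -0.1063, 0.096]
eef_rot: [1.99, 2.428, 0.001]
ft_force: [5.1, 1.4, 3.0]
finger_gap: -0.002
gripper_force: 2.6
```

```bash
python3 f.py; python3 ha.py
```

```text
t 20.8 z 0.096 alpha -70.7 rc 0.0299 tau 0.0133 Ft 5.29 Fr 0.32 T 0.2095 ft [5.09 1.44 3.  ] M [ 0.092 -0.752 -0.045] j6 -0.43
side {-90: 91, -70: 37, -60: 35, -80: 30, -100: 14, -50: 13}
headz 0.1109
top {90: 17, 80: 11}
headz 0.1235
```

The pushing-moment sign and the handle's 12° lead show that the contact is at the finger's inner edge (about 21 mm radius), so the torque is only about 0.11 N m. I back off, re-cant the tool and move outward to push at about 40 mm.

Request:
apply_moves([
  [0,0.004,0,0,0,0],
  [-0.003,0.008,0,0,0,0],
  [-0.006,0.01,0,0,0,0.14],
  [-0.006,0.01,0,0,0,0.28],
  [-0.006,0.01,0,0,0,0.28],
  [-0.006,0.01,0,0,0,0.28],
])

```text
time: 21.5
tool_pos: [0.6113, -0.1102, 0.0943]
eef_rot: [-2.308, -2.129, 0.002]
ft_force: [0.3, -0.4, -0.2]
finger_gap: -0.0
gripper_force: 0.0
```

```bash
cat > f2.py <<'E'
from h import *
import sys
al=float(sys.argv[1]); S=[]
for i in range(6):
    s=arm.observe(); S.append(np.r_[s["ft_force"],s["torque"]]); arm.snapshot("side")
S=np.array(S); m=S.mean(0); p=s["tool_pos"]; R=cv2.Rodrigues(s["eef_rot"])[0]; hd=np.degrees(np.arctan2(R[1,0],R[0,0]))
a=np.radians(al); er=np.array([np.cos(a),np.sin(a)]); ec=np.array([-er[1],er[0]]); r=p[:2]-C; F=m[:2]
print("t",s["time"],"p",p.round(4),"heading",hd.round(1),"rad",(r@er).round(4),"tau",(r@ec).round(4),"Ft",(F@ec).round(2),"Fr",(F@er).round(2),"Fz",m[2].round(2),"Mz",m[5].round(3),"contact off",(m[5]/max(F@ec,.5)).round(4))
E
python3 f2.py -83; python3 ha.py
python3 - <<'E'
from h import *
p=cv2.imread('pics/last_top.png');q=cv2.imread('pics/last_side.png')
cv2.imwrite('pics/j.png',np.hstack([cv2.resize(p[160:240,270:350],(400,400)),cv2.resize(q[200:280,260:340],(400,400))]))
E
```

```text
t 21.75 p [ 0.6117 -0.1101  0.0951] heading 85.2 rad 0.0314 tau 0.029 Ft 0.06 Fr 0.08 Fz 0.08 Mz 0.006 contact off 0.0111
side {-90: 87, -60: 55, -50: 31, -80: 28, -100: 11}
headz 0.1201
top {90: 20, 80: 12, -90: 5}
headz 0.1234
```

View pics/j.png

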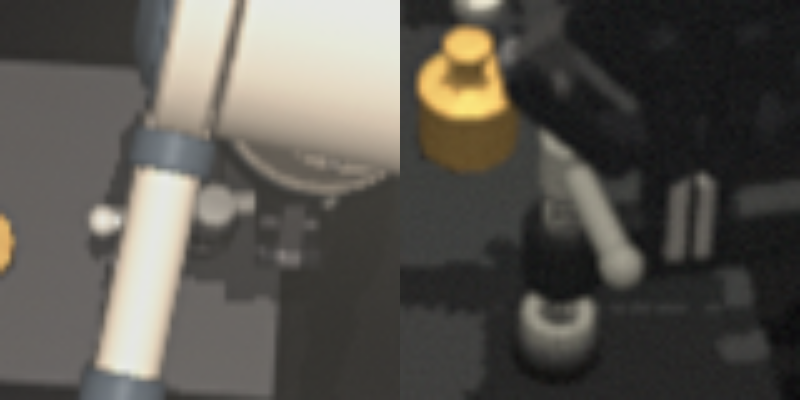

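The top crop shows the handle from the ball (105,220) to the head (215,205), so it lies at about 98°/-82°. The side crop shows the fingers (690,215) clear of it, canted right. Now I advance and press in small steps.

Request:
apply_moves([
  [-0.0006,-0.003,0,0,0,0],
  [-0.0012,-0.006,0,0,0,0],
  [-0.0016,-0.008,0,0,0,0],
  [-0.0016,-0.008,0,0,0,0],
  [-0.0016,-0.008,0,0,0,0],
])

```text
time: 22.4
tool_pos: [0.6036, -0.1111, 0.0952]
eef_rot: [2.314, 2.125, 0.0]
ft_force: [-0.7, -0.2, 0.8]
finger_gap: -0.002
gripper_force: 0.0
```

```bash
python3 f2.py -83
```

```text
t 22.65 p [ 0.6037 -0.111   0.0952] heading 85.1 rad 0.0313 tau 0.021 Ft 0.01 Fr 0.31 Fz -0.14 Mz -0.011 contact off -0.0224
```

Request:
apply_moves([
  [-0.0002,-0.001,0,0,0,0],
  [-0.0004,-0.002,0,0,0,0],
  [-0.0004,-0.002,0,0,0,0],
  [-0.0004,-0.002,0,0,0,0],
])

```text
time: 23.1
tool_pos: [0.6019, -0.1113, 0.0952]
eef_rot: [2.313, 2.125, 0.001]
ft_force: [2.8, 1.6, -1.2]
finger_gap: 0.002
gripper_force: 1.5
```

```bash
python3 f2.py -83
```

```text
t 23.35 p [ 0.6017 -0.1113  0.0952] heading 85.1 rad 0.0313 tau 0.019 Ft 2.95 Fr 0.08 Fz -0.89 Mz 0.025 contact off 0.0085
```

Request:
apply_moves([
  [-0.0003,-0.0015,0,0,0,0],
  [-0.0003,-0.0015,0,0,0,0],
  [-0.0003,-0.0015,0,0,0,0],
])

```text
time: 23.7
tool_pos: [0.6, -0.1115, 0.0952]
eef_rot: [2.314, 2.125, -0.0]
ft_force: [3.7, -0.5, -0.2]
finger_gap: 0.002
gripper_force: 1.3
```

```bash
python3 f2.py -84
```

```text
t 23.95 p [ 0.6    -0.1115  0.0952] heading 85.1 rad 0.0311 tau 0.0179 Ft 2.58 Fr 0.83 Fz -0.05 Mz 0.042 contact off 0.0164
```

Request:
apply_moves([
  [-0.0003,-0.0015,0,0,0,0.03],
  [-0.0003,-0.0015,0,0,0,0.03],
  [-0.0003,-0.0015,0,0,0,0.03],
])

```text
time: 24.3
tool_pos: [0.5985, -0.1119, 0.0952]
eef_rot: [2.345, 2.089, -0.0]
ft_force: [2.8, -2.1, -0.8]
finger_gap: -0.001
gripper_force: 1.4
```

```bash
python3 f2.py -85
```

```text
t 24.55 p [ 0.5986 -0.1118  0.0953] heading 83.4 rad 0.0309 tau 0.017 Ft 2.42 Fr 2.38 Fz -0.02 Mz 0.047 contact off 0.0192
```

```bash
python3 ha.py
python3 - <<'E'
from h import *
p,d=arm.snapshot("top"); W=pts("top",d); x,y,z=W[...,0],W[...,1],W[...,2]
q=(y>-.055)&(y<-.02)&(abs(x-.575)<.03)&(z>.095)&(z<.13)&(p.min(-1)>60)
if q.sum(): e=W[q].mean(0); print(e.round(4),q.sum(),np.degrees(np.arctan2(e[1]-C[1],e[0]-C[0])))
h=(np.hypot(x-C[0],y-C[1])<.014)&(z>.112)&(z<.13); print(W[h].mean(0).round(4),h.sum())
E
```

```text
side {-100: 70, -90: 57, -70: 46, -80: 41, 80: 15, -60: 4}
headz 0.1089
top {80: 30, 70: 5, 90: 4}
headz 0.1237
[ 0.5828 -0.0348  0.115 ] 43 85.48351530808122
[ 0.5805 -0.0868  0.1191] 27
```

Run:
```python
from h import *
for c,f in(("side","side1.npy"),("top","top1.npy")):
    p,d=arm.snapshot(c)
    for n,W in(("now",pts(c,d)),("prev",np.load(f))):
        x,y,z=W[...,0],W[...,1],W[...,2]
        q=(x>.605)&(x<.665)&(abs(y+.0835)<.0065)&(z>.073)&(z<.09)
        pf=np.array([0,0])
        if q.sum()>20:
            pf=np.polyfit(x[q],z[q],1); k=abs(z-np.polyval(pf,x))<.0025; q&=k; pf=np.polyfit(x[q],z[q],1)
        sl=(x>.668)&(x<.725)&(abs(y+.0855)<.014)&(z>.08)&(z<.10)
        print(c,n,q.sum(),"slope",np.degrees(pf[0]).round(2),"z.58,.62,.655",np.polyval(pf,[.58,.62,.655]).round(4),"sleeve top",np.percentile(z[sl],[50,80,95]).round(4) if sl.sum() else None,sl.sum())
```

```text
side now 133 slope -1.09 z.58,.62,.655 [0.0781 0.0773 0.0766] sleeve top [0.0888 0.0916 0.0978] 311
side prev 73 slope 0.38 z.58,.62,.655 [0.0764 0.0767 0.0769] sleeve top [0.0885 0.091  0.0969] 259
top now 0 slope 0.0 z.58,.62,.655 [0. 0. 0.] sleeve top [0.0907 0.0915 0.0919] 6
top prev 61 slope 0.35 z.58,.62,.655 [0.0781 0.0783 0.0785] sleeve top None 0
```

The jaw holds: the bar end hasn't moved and the tilt grew by only about 0.7°. The torque is still about 0.1 N m, so I keep turning in small arcs.

Run:
```python
from h import *
show([pose(a,.0205,rc=.031,cant=12) for a in (-94,-97,-100,-103,-106,-109)])
```

```text
[-0.0033, -0.0009, 0.0002, 0.0, 0.0, 0.164],
[-0.0044, -0.0025, 0.0002, 0.0, 0.0, 0.217],
[-0.0054, -0.0042, 0.0002, 0.0, 0.0, 0.269],
[-0.0064, -0.0059, 0.0002, 0.0, 0.0, 0.321],
[-0.0072, -0.0076, 0.0002, 0.0, 0.0, 0.374],
[-0.008, -0.0094, 0.0002, 0.0, 0.0, 0.426],
```

Request:
apply_moves([
  [-0.003,0.0005,0,0,0,0.1],
  [-0.0033,-0.001,0,0,0,0.164],
  [-0.0044,-0.0025,0,0,0,0.217],
  [-0.0054,-0.004,0,0,0,0.27],
  [-0.0054,-0.004,0,0,0,0.27],
])

```text
time: 25.35
tool_pos: [0.594, -0.1162, 0.0953]
eef_rot: [-2.605, -1.755, -0.001]
ft_force: [1.8, -0.3, -0.1]
finger_gap: -0.001
gripper_force: 1.5
```

```bash
python3 f2.py -100; python3 ha.py|head -1
```

```text
t 25.6 p [ 0.594  -0.1163  0.0952] heading 68.0 rad 0.0307 tau 0.0207 Ft 2.75 Fr -0.21 Fz 0.1 Mz 0.013 contact off 0.0046
side {-100: 70, -110: 51, -80: 48, -90: 38, -70: 8}
```

Run:
```python
from h import *
(p,h)=pose(-100,.0205,rc=.031,cant=12); R=np.c_[[np.cos(h),np.sin(h),0],[np.sin(h),-np.cos(h),0],[0,0,-1]]
show([pose(a,.0205,rc=.031,cant=12) for a in (-103,-106,-109,-112,-115,-118)],p0=p,R0=R)
```

```text
[-0.0014, -0.0014, 0.0, 0.0, 0.0, 0.052],
[-0.0026, -0.0029, 0.0, 0.0, 0.0, 0.105],
[-0.0038, -0.0044, 0.0, 0.0, 0.0, 0.157],
[-0.0049, -0.006, 0.0, 0.0, 0.0, 0.209],
[-0.006, -0.0076, 0.0, 0.0, 0.0, 0.262],
[-0.0069, -0.0093, 0.0, 0.0, 0.0, 0.314],
```

Request:
apply_moves([
  [-0.0009,-0.0017,0,0,0,0.052],
  [-0.0018,-0.0034,0,0,0,0.105],
  [-0.0026,-0.0052,0,0,0,0.157],
  [-0.0026,-0.0052,0,0,0,0.157],
])

```text
time: 26.15
tool_pos: [0.5882, -0.1176, 0.0954]
eef_rot: [2.735, 1.544, -0.0]
ft_force: [3.1, -2.4, 1.4]
finger_gap: 0.003
gripper_force: 1.8
```

```bash
python3 f2.py -109; python3 ha.py|head -1
```

```text
t 26.4 p [ 0.5882 -0.1174  0.0953] heading 59.0 rad 0.03 tau 0.0201 Ft 3.41 Fr 2.26 Fz 1.26 Mz 0.034 contact off 0.0101
side {-110: 79, -90: 48, -120: 36, -100: 33, -80: 9}
```

Request:
apply_moves([
  [-0.0014,-0.0014,0,0,0,0.052],
  [-0.0026,-0.0029,0,0,0,0.105],
  [-0.0038,-0.0044,0,0,0,0.157],
  [-0.005,-0.006,0,0,0,0.21],
  [-0.005,-0.006,0,0,0,0.21],
])

```text
time: 27.05
tool_pos: [0.5805, -0.1182, 0.0954]
eef_rot: [2.882, 1.25, 0.001]
ft_force: [4.4, -2.8, 1.3]
finger_gap: 0.001
gripper_force: 2.1
```

```bash
python3 f2.py -121; python3 ha.py|head -1
```

```text
t 27.3 p [ 0.5805 -0.1182  0.0953] heading 47.0 rad 0.0298 tau 0.0197 Ft 4.28 Fr 1.39 Fz 1.44 Mz 0.023 contact off 0.0053
side {-120: 70, -100: 45, -130: 42, -110: 32, -90: 9}
```

Request:
apply_moves([
  [-0.0014,-0.0014,0,0,0,0.052],
  [-0.0026,-0.0029,0,0,0,0.105],
  [-0.004,-0.0044,0,0,0,0.157],
  [-0.0055,-0.006,0,0,0,0.21],
  [-0.0055,-0.006,0,0,0,0.21],
])

```text
time: 27.95
tool_pos: [0.5726, -0.1178, 0.0954]
eef_rot: [-2.997, -0.941, -0.002]
ft_force: [4.3, -2.6, 1.6]
finger_gap: -0.001
gripper_force: 2.4
```

```bash
python3 f2.py -133; python3 ha.py|head -1
```

```text
t 28.2 p [ 0.5726 -0.1179  0.0953] heading 34.9 rad 0.0303 tau 0.0194 Ft 4.49 Fr -1.13 Fz 1.62 Mz 0.008 contact off 0.0018
side {-130: 60, -110: 47, -140: 40, -120: 29}
```

Add to f2.py:
```python
print("TORQUE",(r[0]*F[1]-r[1]*F[0]+m[5]).round(3),"spread",np.std([r[0]*q[1]-r[1]*q[0]+q[5] for q in S]).round(3))
```

```text
(no output)
```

Request:
apply_moves([
  [-0.0014,-0.0015,0,0,0,0.052],
  [-0.0026,-0.003,0,0,0,0.105],
  [-0.004,-0.0046,0,0,0,0.157],
  [-0.004,-0.0046,0,0,0,0.157],
  [-0.004,-0.0046,0,0,0,0.157],
])

```text
time: 28.85
tool_pos: [0.5667, -0.1165, 0.0953]
eef_rot: [3.062, 0.704, 0.001]
ft_force: [6.0, -2.6, 1.2]
finger_gap: -0.008
gripper_force: 2.5
```

```bash
python3 f2.py -140; python3 ha.py|head -1
```

```text
t 29.1 p [ 0.5667 -0.1165  0.0953] heading 25.9 rad 0.0313 tau 0.0182 Ft 5.06 Fr -2.77 Fz 1.66 Mz -0.026 contact off -0.0051
TORQUE 0.183 spread 0.045
side {-140: 70, -120: 48, -150: 27, -130: 21, -110: 10}
```

Request:
apply_moves([
  [-0.0014,-0.0015,0,0,0,0.05],
  [-0.0026,-0.003,0,0,0,0.1],
  [-0.0026,-0.003,0,0,0,0.1],
  [-0.0026,-0.003,0,0,0,0.1],
])

```text
time: 29.65
tool_pos: [0.5632, -0.1151, 0.0954]
eef_rot: [3.093, 0.55, 0.002]
ft_force: [5.8, -2.1, 1.5]
finger_gap: 0.0
gripper_force: 2.6
```

```bash
sed -i 's/range(6)/range(10)/' f2.py; python3 f2.py -145; python3 ha.py|head -1
```

```text
t 30.1 p [ 0.5632 -0.1151  0.0954] heading 20.2 rad 0.0316 tau 0.0176 Ft 5.07 Fr -3.02 Fz 1.72 Mz -0.048 contact off -0.0095
TORQUE 0.166 spread 0.044
side {-150: 57, -130: 37, -140: 33, 30: 29, -120: 25, 20: 15, -160: 4}
```

Run:
```python
from h import *
show([pose(-142,.026,rc=.031,cant=12),pose(-142,.0215,rc=.031,cant=12),pose(-142,.019,rc=.031,cant=12),pose(-146,.019,rc=.031,cant=12),pose(-150,.019,rc=.031,cant=12)])
```

```text
[0.0045, 0.0091, 0.0004, 0.001, -0.001, -0.102],
[0.0031, 0.0048, 0.0004, 0.001, -0.001, -0.102],
[0.0024, 0.0024, 0.0004, 0.001, -0.001, -0.102],
[0.0005, 0.0007, 0.0004, 0.001, -0.001, -0.032],
[-0.0012, -0.0011, 0.0004, 0.001, -0.001, 0.038],
```

Request:
apply_moves([
  [0.0045,0.009,0,0,0,-0.05],
  [0.0045,0.009,0,0,0,-0.1],
  [0.0045,0.009,0,0,0,-0.1],
  [0.0031,0.005,0,0,0,-0.1],
  [0.0024,0.0024,0,0,0,-0.1],
  [0.0015,0.0015,0,0,0,-0.065],
  [0.0005,0.0005,0,0,0,-0.03],
  [0.0005,0.0005,0,0,0,-0.03],
])

```text
time: 31.05
tool_pos: [0.5634, -0.1153, 0.0951]
eef_rot: [3.084, 0.595, 0.001]
ft_force: [2.2, -1.7, -2.1]
finger_gap: -0.001
gripper_force: 1.5
```

```bash
python3 f2.py -144; python3 ha.py|head -1
```

```text
t 31.5 p [ 0.5634 -0.1154  0.0951] heading 21.9 rad 0.032 tau 0.0174 Ft 2.89 Fr -1.06 Fz -2.0 Mz -0.01 contact off -0.0036
TORQUE 0.1 spread 0.039
side {-150: 56, -130: 38, -140: 34, -120: 33, 30: 26, 20: 9, -160: 6}
```

Request:
apply_moves([
  [-0.0003,-0.001,0,0,0,0.02],
  [-0.0005,-0.002,0,0,0,0.04],
  [-0.0005,-0.002,0,0,0,0.04],
  [-0.0005,-0.002,0,0,0,0.04],
])

```text
time: 32.05
tool_pos: [0.5622, -0.1144, 0.0952]
eef_rot: [3.095, 0.532, -0.0]
ft_force: [3.4, -4.5, -2.5]
finger_gap: 0.0
gripper_force: 2.6
```

```bash
python3 f2.py -146; python3 ha.py|head -1
```

```text
t 32.5 p [ 0.5622 -0.1144  0.0952] heading 19.5 rad 0.0318 tau 0.0171 Ft 5.14 Fr 0.02 Fz -2.17 Mz 0.002 contact off 0.0003
TORQUE 0.165 spread 0.023
side {-150: 70, -130: 43, 20: 34, 30: 27, -120: 22, -140: 19, -160: 9}
```

Request:
apply_moves([
  [-0.0007,-0.0015,0,0,0,0.03],
  [-0.0013,-0.003,0,0,0,0.08],
  [-0.002,-0.0045,0,0,0,0.13],
  [-0.002,-0.0045,0,0,0,0.13],
  [-0.002,-0.0045,0,0,0,0.13],
])

```text
time: 33.15
tool_pos: [0.5581, -0.1114, 0.0952]
eef_rot: [3.122, 0.329, -0.003]
ft_force: [-0.3, -6.5, -1.7]
finger_gap: 0.001
gripper_force: 2.7
```

```bash
python3 f2.py -153; python3 ha.py|head -1
```

```text
t 33.6 p [ 0.5581 -0.1114  0.0952] heading 12.0 rad 0.0318 tau 0.0163 Ft 5.32 Fr 3.2 Fz -1.09 Mz 0.061 contact off 0.0115
TORQUE 0.178 spread 0.052
side {20: 72, -160: 47, -130: 34, 10: 33, -150: 32, -140: 27, 30: 9}
```

Request:
apply_moves([
  [-0.0005,-0.0015,0,0,0,0.03],
  [-0.001,-0.003,0,0,0,0.08],
  [-0.0015,-0.0045,0,0,0,0.13],
  [-0.0015,-0.0045,0,0,0,0.13],
  [-0.0015,-0.0045,0,0,0,0.13],
])

```text
time: 34.25
tool_pos: [0.5551, -0.1078, 0.0952]
eef_rot: [3.136, 0.125, -0.005]
ft_force: [-3.1, -7.9, -0.4]
finger_gap: -0.002
gripper_force: 3.2
```

```bash
python3 f2.py -162; python3 ha.py|head -1
```

```text
t 34.7 p [ 0.5551 -0.1078  0.0952] heading 4.6 rad 0.0305 tau 0.0166 Ft 6.21 Fr 4.64 Fz -0.35 Mz 0.095 contact off 0.0152
TORQUE 0.207 spread 0.027
side {10: 92, -160: 47, -140: 41, -170: 32, 20: 23, -150: 11, 0: 8, -120: 7}
```

Request:
apply_moves([
  [-0.001,-0.0013,0,0,0,0.03],
  [-0.002,-0.0027,0,0,0,0.08],
  [-0.003,-0.0042,0,0,0,0.13],
  [-0.003,-0.0042,0,0,0,0.13],
  [-0.003,-0.0042,0,0,0,0.13],
])

```text
time: 35.35
tool_pos: [0.5515, -0.1038, 0.0951]
eef_rot: [3.138, -0.079, -0.005]
ft_force: [-3.8, -6.7, -0.1]
finger_gap: -0.001
gripper_force: 3.3
```

```bash
python3 f2.py -169; python3 ha.py|head -1
```

```text
t 35.8 p [ 0.5515 -0.1038  0.0952] heading -2.9 rad 0.031 tau 0.0156 Ft 6.17 Fr 5.17 Fz 0.05 Mz 0.092 contact off 0.0149
TORQUE 0.202 spread 0.027
side {0: 89, -170: 50, 10: 33, -150: 30, -180: 20, -130: 14, -160: 9, -140: 7}
```

```bash
cat > j.py <<'E'
from h import *
for c,f in(("side","side0.npy"),("top","top0.npy")):
    D=[]
    for i in range(2): p,d=arm.snapshot(c); D.append(np.where(d>0,d,np.nan))
    W=pts(c,np.nanmean(D,0)); x,y,z=W[...,0],W[...,1],W[...,2]
    q=(x>.605)&(x<.665)&(abs(y+.0835)<.0065)&(z>.073)&(z<.092)
    if q.sum()>20:
        pf=np.polyfit(x[q],z[q],1); k=abs(z-np.polyval(pf,x))<.0025; q&=k; pf=np.polyfit(x[q],z[q],1)
        print(c,q.sum(),"slope",np.degrees(pf[0]).round(2),"z.58,.62,.655",np.polyval(pf,[.58,.62,.655]).round(4))
    W0=np.load(f)
    for n,V in(("now",W),("0",W0)):
        m=(V[...,2]>.2)&(V[...,2]<.3)&(abs(V[...,0]-.585)<.03)&(V[...,1]>.06)&(V[...,1]<.12); print(n,"rod",np.median(V[m],0).round(4),m.sum())
E
python3 j.py
python3 - <<'E'
from h import *
show([pose(-171,.026,rc=.0315,cant=12),pose(-171,.0205,rc=.0315,cant=12),pose(-171,.019,rc=.0315,cant=12),pose(-174,.019,rc=.0315,cant=12),pose(-177,.019,rc=.0315,cant=12)])
E
```

```text
side 202 slope -1.39 z.58,.62,.655 [0.0789 0.0779 0.077 ]
now rod [nan nan nan] 0
0 rod [0.5888 0.098  0.255 ] 337
now rod [0.5897 0.0985 0.2372] 40
0 rod [0.5897 0.0985 0.2383] 40
[0.0009, 0.0093, 0.0002, 0.003, 0.003, 0.002],
[-0.0002, 0.0039, 0.0002, 0.003, 0.003, 0.002],
[-0.0005, 0.0025, 0.0002, 0.003, 0.003, 0.002],
[-0.0018, 0.001, 0.0002, 0.003, 0.003, 0.054],
[-0.003, -0.0005, 0.0002, 0.003, 0.003, 0.107],j.py:5: RuntimeWarning: Mean of empty slice
  W=pts(c,np.nanmean(D,0)); x,y,z=W[...,0],W[...,1],W[...,2]
  return _methods._mean(a, axis=axis, dtype=dtype,
  ret = um.true_divide(
```

The stand hasn't moved and the jaw holds. I back off, take a clean contact and finish.

Request:
apply_moves([
  [0.001,0.005,0,0,0,0],
  [0.001,0.009,0,0,0,0],
  [-0.0005,0.006,0,0,0,0],
  [-0.0005,0.0025,0,0,0,0],
  [-0.001,0.001,0,0,0,0.03],
  [-0.0015,-0.001,0,0,0,0.05],
  [-0.0015,-0.001,0,0,0,0.05],
  [-0.0015,-0.001,0,0,0,0.05],
])

```text
time: 36.95
tool_pos: [0.5511, -0.1023, 0.0953]
eef_rot: [3.134, -0.155, -0.001]
ft_force: [-2.1, -7.1, 0.1]
finger_gap: -0.002
gripper_force: 3.3
```

```bash
python3 f2.py -172; python3 ha.py|head -1
```

```text
Traceback (most recent call last):
  File "f2.py", line 5, in <module>
    s=arm.observe(); S.append(np.r_[s["ft_force"],s["torque"]]); arm.snapshot("side")
                                                                 ~~~~~~~~~~~~^^^^^^^^
ValueError: 200 camera calls are used up
Traceback (most recent call last):
  File "ha.py", line 3, in <module>
    p,d=arm.snapshot(c); W=pts(c,d); dx,dy,z=W[...,0]-C[0],W[...,1]-C[1],W[...,2]; r=np.hypot(dx,dy)
        ~~~~~~~~~~~~^^^
ValueError: 200 camera calls are used up
```

```bash
sed -i 's/range(10)/range(1)/; s/; arm.snapshot("side")//' f2.py; python3 f2.py -173
```

```text
t 37.3 p [ 0.5511 -0.1023  0.0953] heading -5.7 rad 0.0301 tau 0.0163 Ft 5.68 Fr 2.77 Fz 0.54 Mz 0.021 contact off 0.0036
TORQUE 0.147 spread 0.0
```

Request:
apply_moves([
  [-0.0003,-0.0004,0,0,0,0.01],
  [-0.0003,-0.0004,0,0,0,0.01],
])

```text
time: 37.5
tool_pos: [0.5508, -0.1021, 0.0954]
eef_rot: [3.133, -0.172, -0.001]
ft_force: [-2.2, -7.6, 0.6]
finger_gap: 0.001
gripper_force: 3.6
```

```bash
python3 f2.py -173
```

```text
t 37.5 p [ 0.5508 -0.1021  0.0954] heading -6.3 rad 0.0303 tau 0.016 Ft 7.24 Fr 3.12 Fz 0.62 Mz 0.091 contact off 0.0126
TORQUE 0.261 spread 0.0
```

Request:
apply_moves([
  [-0.0007,-0.0008,0,0,0,0.025],
  [-0.0014,-0.0016,0,0,0,0.05],
  [-0.0014,-0.0016,0,0,0,0.05],
])

```text
time: 37.8
tool_pos: [0.5496, -0.1004, 0.0954]
eef_rot: [3.128, -0.251, -0.001]
ft_force: [-2.0, -7.0, 1.9]
finger_gap: -0.0
gripper_force: 3.8
```

```bash
python3 f2.py -175
```

```text
t 37.8 p [ 0.5496 -0.1004  0.0954] heading -9.2 rad 0.0308 tau 0.0152 Ft 6.79 Fr 2.61 Fz 1.9 Mz 0.087 contact off 0.0129
TORQUE 0.257 spread 0.0
```

Request:
apply_moves([
  [0,0,0,0,0,0],
  [0,0,0,0,0,0],
])

```text
time: 38.0
tool_pos: [0.5497, -0.1004, 0.0954]
eef_rot: [3.128, -0.25, -0.001]
ft_force: [-1.7, -7.8, -0.2]
finger_gap: 0.002
gripper_force: 3.7
```

```bash
python3 f2.py -176
```

```text
t 38.0 p [ 0.5497 -0.1004  0.0954] heading -9.1 rad 0.0305 tau 0.0158 Ft 7.64 Fr 2.23 Fz -0.2 Mz 0.054 contact off 0.0071
TORQUE 0.252 spread 0.0
```

The torque reads about 0.25 N m, which is firm. I leave go: back off, lift clear and retreat.

Request:
apply_moves([
  [0,0.005,0,0,0,0],
  [0,0.011,0,0,0,0],
  [0,0.011,0,0,0,0],
  [0,0.011,-0.03,0,0,0],
  [0,0.011,-0.07,0,0,0],
  [0,0.011,-0.12,0,0,0],
  [0,0.011,-0.12,0,0,0],
  [0,0.011,-0.12,0,0,0],
  [0,0.011,-0.12,0,0,0],
])

```text
time: 38.9
tool_pos: [0.548, -0.1094, 0.2139]
eef_rot: [-3.131, 0.248, 0.003]
ft_force: [0.8, -0.2, -0.3]
finger_gap: 0.002
gripper_force: 0.0
```

```bash
python3 -c "
from rig import arm
s=arm.observe();print(s['time'],s['ft_force'],s['tool_pos']);print(arm.job_done())"
```

```text
38.9 [ 0.80967081 -0.21137547 -0.32213812] [ 0.54804702 -0.10937122  0.21387195]
the job is handed in; nothing more can be done
None
```

I clamped the stand and handed the job in at 38.9 s, with the T-bar tightened to about 0.25 N m, against 0.24 for firm. Pressing the jaw home took about 23 N rather than 15 N before I let go. It stayed tipped up on its own, and the stand had not moved when last checked at about 36 s, before the final few degrees of tightening and after which the camera calls ran out.

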